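# Fit the friction packs on two clutch hubs

## Robot

A 6-joint arm with a two-finger parallel gripper is mounted at the origin on a cart in front of the work surface, level with it; the furniture and walls round the work are solid. World frame = base frame: x ahead of the robot, y to its left, z up, the work surface at z = 0. Lengths are in mm, angles in rad, forces in N, time in s.
With the tool pointing down it reaches from about 250 to 850 mm from the base axis. Payload 12.5 kg.
Tool frame: the origin (TCP) lies midway between the tips of the shut fingers; the grasp point (between the pads) lies 19 mm behind it; z points along the fingers, x is the direction in which the jaws open and shut, and the axes are right-handed (so a half turn about z gives the same grasp; the last joint's range is limited). The gripper opens to 93 mm and grips with 3 to 60 N. Pads are 15 mm wide; open, the fingers measure 128 mm over their backs; the gripper's body (75 mm by 188 mm) begins 65 mm behind the grasp point.
Start: joints at [1.118, 0.351, 1.652, -0, 1.139, -0.085], TCP at [197.728, 513.213, 218.633] pointing down, gripper open.
Joint ranges: [-2.75, 2.75], [-0.79, 2.1], [0.01, 2.65], [-1.57, 4.71], [0.07, 3.14], [-2.87, 2.87]. Speed limits (rad/s): [2.22, 2.22, 2.79, 3.14, 3.14, 3.14].

## Interface

Orientations are given as a 3x3 rotation matrix whose columns are the frame's x, y, z axes.
In Python, from rig import r, eyes, job gives the robot as it stands.
- The arm moves only by the tool servo_tool, never from a script. Its argument "series" is a list of rows, each a list of 7 numbers: the turn, a rotation vector about the tool's x, y, z in rad, then the shift along the tool's x, y, z in m, then the gripper's target within -1 to 1 (fully open at 1, half-way at 0, shut at -1). In form: [[wx, wy, wz, x, y, z, hand], ...]. A call has 1 to 8 rows; each row shifts and turns the commanded pose from where the row before left it, along the tool's axes as they then stand; what a row does not reach is not made up. A row lasts 1/12 s, in which the tool goes at most 41.7 mm and 7.16 degrees, less where a joint would pass 70% of its speed; a pose out of reach is approached as far as the arm can. A call with a gripper value outside its range is refused whole. The fingers move at their own pace and stop on an object; "squeeze" is the grip in N (left out, the last holds). Time passes only in rows, so rows that do not move let the fingers close. It gives the time, the measured TCP pose, the force and the opening at its end, in the units of the state.
- r.get_state(): the state, without advancing time (a new reading comes with each control period).
- eyes.capture(name): name is "scene" or "side" or "wrist"; returns a dict with "color" (400x640x3 uint8, blue, green, red), "range_z" (400x640 float32, mm along the optical axis (not along the pixel's ray), 0 where there is no reading), "fov_y" (degrees; the focal length in pixels is half the picture's height over the tangent of half this angle, whatever the lens; pixels are square), "cx", "cy" (the principal point, pixels), "origin" and "orientation" of the camera in the world. Camera axes: x right, y down, z forward; pixel columns grow to the right and rows downward; lengths in mm; the calibration is good to about 2 mm. A picture is of the moment at which its call begins.
- job.close_job(): hands the job in, once; it reports no verdict.
The state is a dict: "clock": time; "qpos": joint angles; "joint_vel": joint speeds; "joint_efforts": joint torques, N m; "position": TCP position; "eef_rot": TCP orientation; "wrist_force": force on the tool from outside, world axes, zero at the start; "ft_torque": the same for the moment, N m; "opening": finger opening in mm.
Only numpy, scipy, OpenCV 4.12 (cv2) and the standard library are available. Lean on these libraries where they do the work, as an engineer would, in place of code of your own. Each camera call takes 0.05 s, during which the arm holds its last target. There are 200 camera calls.

## Task

Fit each of the two clutch hubs with its friction pack: first slide the red-brown friction ring of its size over the pilot and down the barrel until it lies flat on the flange, then lay the gold-coloured disc spring of the same size flat on top of it, as it lies now (high side up). Large rings belong on the large hub, small ones on the small hub; leave the two grey spacer rings where they are.

Things in the scene. Friction and masses are not known exactly. Their poses are not given: they have to be found in the camera images.
- friction_ring_large: Large red-brown friction ring, flat, with shallow radial grooves; outside diameter 56 mm, bore 33 mm, 7 mm thick; lies flat, loose. Origin: centre of its underside; z up along its axis.
- disc_spring_large: Large gold-coloured (yellow-zinc) disc spring (a shallow cone, high side up round the bore); outside diameter 56 mm, bore 33 mm, 7 mm high in all, outer rim about 4 mm thick; lies flat, loose. Origin: centre of its underside; z up along its axis.
- friction_ring_small: Small red-brown friction ring, flat, with shallow radial grooves; outside diameter 44 mm, bore 24 mm, 7 mm thick; lies flat, loose. Origin: centre of its underside; z up along its axis.
- disc_spring_small: Small gold-coloured (yellow-zinc) disc spring (a shallow cone, high side up round the bore); outside diameter 44 mm, bore 24 mm, 7 mm high in all, outer rim about 4 mm thick; lies flat, loose. Origin: centre of its underside; z up along its axis.
- hub_large: Large clutch hub, fixed flange-down in a square aluminium nest (76 x 76 x 36 mm). Origin: underside of the nest, on the hub's axis; z up. Steel flange 70 mm wide, notched rim, upper face at z = 46 mm; dark barrel 28 mm in diameter from there to z = 66 mm; then a brass bullet-nose pilot narrowing from that to a tip at z = 86.5 mm. Takes the 56 mm rings (33 mm bore).
- hub_small: Small clutch hub, fixed flange-down in a square aluminium nest (76 x 76 x 36 mm). Origin: underside of the nest, on the hub's axis; z up. Steel flange 58 mm wide, notched rim, upper face at z = 46 mm; dark barrel 19 mm in diameter from there to z = 66 mm; then a brass bullet-nose pilot narrowing from that to a tip at z = 86.5 mm. Takes the 44 mm rings (24 mm bore).
- spacer_dark: Dark grey plain spacer ring, 40 mm outside diameter, 12 mm high, square-edged; loose, not part of this job. Origin: centre of its underside.
- spacer_thin: Light grey plain spacer ring, 34 mm outside diameter, 9 mm high, square-edged; loose, not part of this job. Origin: centre of its underside.
- disc_stack_front: Stack of black clutch discs near the robot, 200 mm in diameter, 95 mm high with the top disc; fixed, not to be handled. Origin: centre of its underside.
- disc_stack_rear: Taller stack of black clutch discs, 200 mm in diameter, 205 mm high with the top disc, the highest thing between the ring places (rack posts stand behind, from x = 0.66 m); fixed, not to be handled. Origin: centre of its underside. At every ring, fingers that close roughly along world y have most room.

How it is judged:
By the outcome, as a careful person would: the job done as asked, in the order asked, and still so for the second after the job is handed in, with the robot touching nothing.
It also fails if it takes over 134 s, if anything falls off the work surface, if the arm or the gripper's body presses on something with over 40 N, if the wrist force passes 120 N, or if a joint passes its speed limit or range.

## Working session

There is one attempt and no reset: what is moved stays moved. The work goes in short steps, Python scripts to look and compute and a tool call to move; the robot and the scene stay as the last step left them, time stands still between calls to the robot, and variables do not carry over. Pictures are saved under pics/ and viewed, about 12 in all and at most 16, crops included, and the job is handed in when it is done.

Besides the shell and the picture viewer there is one more tool, called after "Call:" as name(argument=value, ...) on one line, values as JSON. servo_tool: Moves the arm, as the interface text tells. Its arguments: {"type":"object","properties":{"series":{"type":"array"},"squeeze":{"type":"number"}},"required":["series"]}

```bash
ls; mkdir -p pics
python3 - <<'E'
from rig import r,eyes,job
import cv2,numpy as np
print(r.get_state())
for n in("scene","side","wrist"):
    c=eyes.capture(n);cv2.imwrite(f"pics/{n}0.png",c["color"]);np.savez(f"pics/{n}0.npz",**c)
    print(n,c["fov_y"],c["cx"],c["cy"],np.round(c["origin"],1),np.round(c["orientation"],3).tolist(), (c["range_z"]>0).mean())
E
```

```text
pics
{'clock': 0.0, 'qpos': array([ 1.11840225e+00,  3.51239642e-01,  1.65243495e+00, -3.08933616e-05,
        1.13909412e+00, -8.45940928e-02]), 'joint_vel': array([-9.80255807e-05,  5.60700910e-04,  1.73539374e-03, -1.27633961e-03,
       -9.24240070e-04, -4.30429836e-04]), 'joint_efforts': array([ 1.03014313e-04, -4.97333944e+01, -2.85251284e+01,  6.99161296e-02,
        2.56827503e-02, -7.73186298e-05]), 'position': array([197.58674343, 512.90799794, 218.09543601]), 'eef_rot': array([[ 3.59551061e-01,  9.33125284e-01, -4.88842610e-04],
       [ 9.33124673e-01, -3.59551386e-01, -1.07001651e-03],
       [-1.17422350e-03, -7.14255312e-05, -9.99999308e-01]]), 'wrist_force': array([-0.31694805, -0.73850112, -0.0974576 ]), 'ft_torque': array([-0.03041906,  0.06470237,  0.0747184 ]), 'opening': 92.69541684328033}
scene 43.770873931121486 329.483208415494 203.88419170816633 [-263.5 -520.7 1160.3] [[0.565, -0.633, 0.529], [-0.825, -0.426, 0.371], [-0.009, -0.647, -0.763]] 0.996046875
side 49.38598942259728 319.3338730099298 198.72485451704458 [  22.7 -923.1  637.4] [[0.892, -0.213, 0.4], [-0.453, -0.443, 0.774], [0.012, -0.871, -0.491]] 0.9829375
wrist 69.4628611854774 324.66565319767216 202.86861650892075 [129.8 539.  384.9] [[0.359, 0.9, 0.246], [0.933, -0.346, -0.096], [-0.001, 0.264, -0.964]] 0.99612890625
```

View pics/scene0.png

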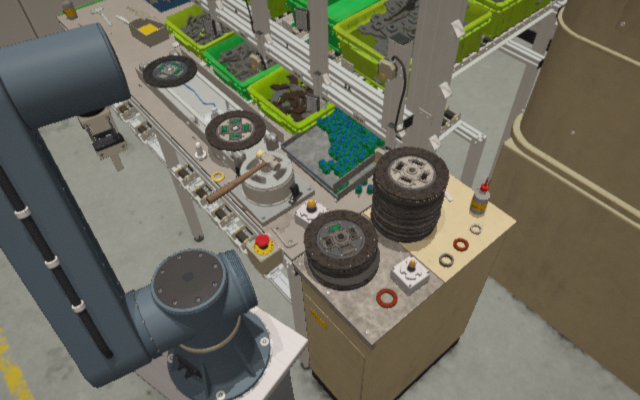

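View pics/side0.png

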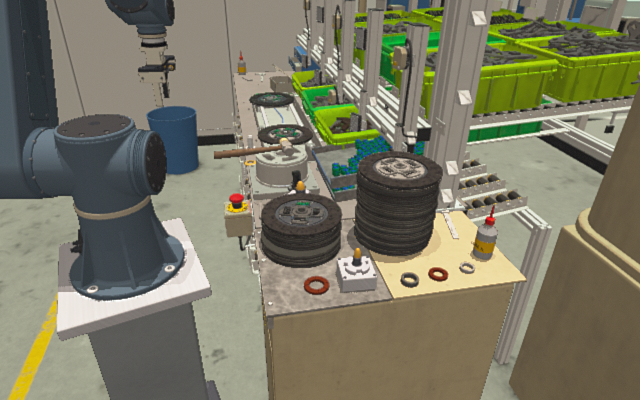

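View pics/wrist0.png

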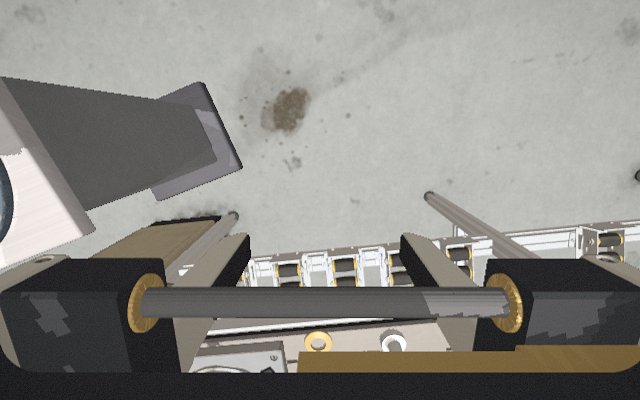

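Scene: red rings at (387,298) and (461,244), hubs at (410,272) and (312,210), spacers at (447,260) and (476,229), stacks at (341,247) and (410,175). A gold ring is near (218,177), and the second one isn't clear yet. I'll zoom in there and unproject.

```bash
cat > h.py <<'E'
from rig import r,eyes,job
import cv2,numpy as np
def cap(n,save=None):
    c=eyes.capture(n)
    if save: cv2.imwrite(f"pics/{save}.png",c["color"])
    return c
def ray(c,uv):
    uv=np.atleast_2d(np.asarray(uv,float)); f=200/np.tan(np.radians(float(c["fov_y"]))/2)
    d=np.c_[(uv[:,0]-c["cx"])/f,(uv[:,1]-c["cy"])/f,np.ones(len(uv))]
    return d@np.asarray(c["orientation"]).T
def onz(c,uv,z):
    d=ray(c,uv); o=np.asarray(c["origin"]); return o+d*((z-o[2])/d[:,2])[:,None]
def cloud(c):
    v,u=np.mgrid[0:400,0:640]; d=ray(c,np.c_[u.ravel(),v.ravel()])
    return (c["origin"]+d*c["range_z"].ravel()[:,None]).reshape(400,640,3)
E
python3 - <<'E'
from h import *
for n,pts in(("scene",[(387,290),(461,238),(447,253),(476,225),(409,262),(312,204),(218,177),(200,155),(341,240),(410,172)]),("side",[(317,279),(438,268),(410,275),(357,254),(300,187)])):
    c=dict(np.load(f"pics/{n}0.npz")); P=cloud(c)
    for u,v in pts: print(n,u,v,np.round(P[v,u]))
    hsv=cv2.cvtColor(c["color"],cv2.COLOR_BGR2HSV)
    for nm,lo,hi in(("red",(0,120,60),(12,255,255)),("gold",(14,90,90),(30,255,255))):
        m=cv2.inRange(hsv,lo,hi); k,l,s,ce=cv2.connectedComponentsWithStats(m)
        for i in range(1,k):
            if s[i,4]>=15:
                q=np.median(P[l==i],0)
                if -100<q[2]<150 and np.hypot(*q[:2])<1000: print(n,nm,s[i].tolist(),np.round(ce[i],1),np.round(q))
c=cv2.imread("pics/scene0.png"); a=cv2.resize(c[120:220,150:350],(800,400),interpolation=cv2.INTER_CUBIC)
cv2.imwrite("pics/crop0.png",a)
E
```

```text
scene 387 290 [ 377. -254.    4.]
scene 461 238 [-264. -521. 1160.]
scene 447 253 [ 570. -334.    9.]
scene 476 225 [ 710. -360.    6.]
scene 409 262 [ 445. -274.   71.]
scene 312 204 [461.  49.  75.]
scene 218 177 [432. 402.   4.]
scene 200 155 [468. 513.  13.]
scene 341 240 [-264. -521. 1160.]
scene 410 172 [ 617. -167.  198.]
scene red [480, 179, 9, 13, 50] [484.7 186.2] [ 772. -336.  103.]
scene red [255, 234, 15, 14, 84] [261.8 240.7] [290.  95.  58.]
scene red [453, 238, 16, 13, 105] [460.5 244.2] [ 623. -352.    6.]
scene red [376, 289, 21, 19, 205] [386.3 297.7] [ 353. -264.    6.]
scene gold [208, 161, 58, 41, 248] [234.3 182.2] [365. 258. 120.]
scene gold [211, 171, 14, 12, 96] [217.5 176.2] [433. 405.   4.]
scene gold [470, 197, 18, 15, 127] [477.9 205.5] [ 756. -339.   33.]
scene gold [307, 199, 8, 9, 58] [310.7 203.3] [461.  53.  77.]
scene gold [496, 232, 12, 16, 37] [501.1 239.3] [ 755. -433.  -52.]
scene gold [253, 239, 21, 16, 173] [263.4 248.2] [282.  88.  28.]
scene gold [482, 244, 18, 14, 54] [491.  250.9] [ 709. -422.  -75.]
scene gold [409, 260, 6, 8, 34] [411.8
[... 2110 characters left out ...]
, 51, 495] [354.3 329.1] [ 408. -344.  -82.]
side gold [415, 309, 8, 17, 44] [417.9 316. ] [ 554. -383.  -69.]
side gold [321, 311, 6, 5, 16] [323.2 312.5] [ 343. -326.  -17.]
side gold [366, 311, 6, 9, 16] [368.3 314.9] [ 440. -353.  -44.]
side gold [298, 313, 8, 5, 15] [301.7 314.9] [ 301. -314.  -17.]
side gold [407, 314, 8, 16, 36] [411.1 320.8] [ 542. -380.  -77.]
side gold [443, 314, 11, 6, 21] [448.2 316.3] [ 627. -403.  -84.]
side gold [429, 316, 12, 11, 36] [434.6 320.9] [ 597. -395.  -92.]
side gold [366, 319, 9, 6, 17] [370.5 321.5] [ 448. -355.  -64.]
side gold [382, 321, 9, 9, 20] [387.1 324.9] [ 486. -365.  -82.]
side gold [318, 324, 7, 16, 36] [321.6 333.2] [ 341. -326.  -81.]
```

View pics/crop0.png

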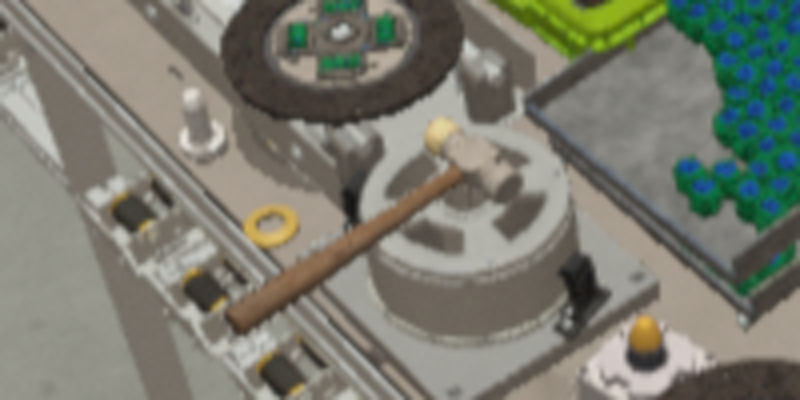

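Crop: the gold ring (≈14 px wide, so the small one) is on the far left surface at (433,404). The hammer handle is nearby at z≈120. The large spring is hidden from both cameras, so I'll work out which surface areas neither one sees.

Run:
```python
from h import *
xs=np.arange(240,880,20); ys=np.arange(640,-460,-20)
G=np.array([[(x,y,5.) for x in xs] for y in ys]); occ=np.ones(G.shape[:2],bool)
for n in("scene","side"):
    c=dict(np.load(f"pics/{n}0.npz")); f=200/np.tan(np.radians(float(c["fov_y"]))/2)
    q=(G-c["origin"])@c["orientation"]; u=(q[...,0]/q[...,2]*f+c["cx"]).round().astype(int); v=(q[...,1]/q[...,2]*f+c["cy"]).round().astype(int)
    ins=(u>=0)&(u<640)&(v>=0)&(v<400); d=c["range_z"][v.clip(0,399),u.clip(0,639)]
    occ&=~(ins&(d>q[...,2]-15))
    # stack centres
    P=cloud(c)
    for h in(95,205):
        m=(abs(P[...,2]-h)<4)&(P[...,0]>200)&(P[...,0]<800)&(abs(P[...,1]+120)<150)
        m=cv2.morphologyEx(m.astype(np.uint8),cv2.MORPH_OPEN,np.ones((3,3)))>0
        if m.sum()>20:
            p=P[m][:,:2].astype(np.float32); print(n,h,cv2.minEnclosingCircle(p))
    for cen in((445,-280),(461,50)):
        m=(abs(P[...,2]-46)<3)&(np.hypot(P[...,0]-cen[0],P[...,1]-cen[1])<45)
        p=P[m][:,:2].astype(np.float32); print(n,"flange",m.sum(),cv2.minEnclosingCircle(p) if len(p) else 0)
print("     "+"".join(f"{x//10%10}" for x in xs), xs[0],xs[-1])
for y,o in zip(ys,occ): print(f"{y:5d}"+"".join("#" if k else "." for k in o))
```

```text
scene 205 ((749.3081665039062, 9.737005233764648), 32.708404541015625)
scene flange 172 ((445.6831970214844, -282.8479309082031), 29.457622528076172)
scene flange 157 ((466.0845031738281, 54.10304260253906), 35.490875244140625)
side 205 ((764.931640625, -50.59147262573242), 84.51953125)
side flange 249 ((445.1918029785156, -282.3329772949219), 30.39942741394043)
side flange 30 ((470.99359130859375, 68.50653839111328), 30.739696502685547)
     46802468024680246802468024680246 240 860
  640................#.##.##..#.#.###
  620................#.#.##..########
  600................#######..#######
  580................#########.#.####
  560...............############.####
  540............##.############.####
  520...............###########.#####
  500..............############.#####
  480..............########.#########
  460..............#######.##########
  440..............#######.###.######
  420.............##########.#.######
  400.............####...############
  380.............####....###########
  360.........##########.####.#######
  340.........###########.##..#######
  32
[... 777 characters left out ...]
.###############
 -100....######.###...###############
 -120....##########..################
 -140....#########...############....
 -160.....#######...############.....
 -180......#####.....##########......
 -200................#########.......
 -220.................#######........
 -240..........###.....#####.........
 -260..........####..................
 -280.........####...................
 -300.........####...................
 -320...........................###..
 -340...........................##...
 -360................................
 -380................................
 -400................................
 -420................................
 -440................................
```

Hub_small is at about (445,-282) (58 mm flange) and hub_large at about (465,52). Next I'll raise the arm, square it to the world axes and look from above between the stacks.

Call:
servo_tool(series=[[0,0,-0.092,0,0,-0.04,1],[0,0,-0.092,0,0,-0.04,1],[0,0,-0.092,0,0,-0.04,1],[0,0,-0.092,0,0,-0.04,1],[0,0,0,-0.03,0.021,-0.01,1],[0,0,0,-0.03,0.021,-0.01,1],[0,0,0,-0.03,0.021,-0.01,1],[0,0,0,-0.03,0.021,-0.01,1]])

```text
clock: 0.82
position: [282.1, 391.8, 419.0]
eef_rot: [[-0.001, 1.0, -0.0], [1.0, 0.001, -0.0], [-0.0, -0.0, -1.0]]
wrist_force: [0.4, 0.3, 0.4]
opening: 93.0
```

Call:
servo_tool(series=[[0,0,0,-0.031,0.022,0,1],[0,0,0,-0.031,0.022,0,1],[0,0,0,-0.031,0.022,0,1],[0,0,0,-0.031,0.022,0,1],[0,0,0,-0.031,0.022,0,1],[0,0,0,-0.031,0.022,0,1],[0,0,0,-0.031,0.022,0,1],[0,0,0,-0.031,0.022,0,1]])

```text
clock: 1.48
position: [458.5, 143.5, 418.6]
eef_rot: [[-0.0, 1.0, -0.0], [1.0, 0.0, 0.0], [0.0, -0.0, -1.0]]
wrist_force: [0.3, 0.2, -0.0]
opening: 93.0
```

Call:
servo_tool(series=[[0,0,0,-0.031,0.022,0,1],[0,0,0,-0.031,0.022,0,1],[0,0,0,-0.031,0.022,0,1],[0,0,0,-0.031,0.022,0,1],[0,0,0,-0.031,0.022,0,1],[0,0,0,-0.031,0.022,0,1],[0,0,0,0,0,0,1]])

```text
clock: 2.07
position: [591.9, -45.5, 416.6]
eef_rot: [[0.004, 1.0, -0.002], [1.0, -0.004, -0.001], [-0.001, -0.002, -1.0]]
wrist_force: [-1.1, -0.2, 0.3]
opening: 93.0
```

Run:
```python
from h import *
s=r.get_state(); print(s["clock"],s["position"].round(1),s["eef_rot"].round(3).tolist(),s["qpos"].round(2))
c=cap("wrist","w1"); np.savez("pics/w1.npz",**c)
P=cloud(c); hsv=cv2.cvtColor(c["color"],cv2.COLOR_BGR2HSV)
for nm,lo,hi in(("red",(0,120,60),(12,255,255)),("gold",(14,90,90),(30,255,255))):
    k,l,st,ce=cv2.connectedComponentsWithStats(cv2.inRange(hsv,lo,hi))
    for i in range(1,k):
        if st[i,4]>100: print(nm,st[i].tolist(),ce[i].round(1),np.median(P[l==i],0).round(1))
```

```text
2.0667 [591.9 -45.5 416.6] [[0.004, 1.0, -0.002], [1.0, -0.004, -0.001], [-0.001, -0.002, -1.0]] [-0.15  0.32  1.22 -0.    1.6  -1.72]
red [188, 14, 32, 35, 545] [203.1  30.8] [ 357.9 -261.5    7.4]
gold [557, 66, 25, 25, 314] [568.6  77.5] [436.  405.4   5.8]
gold [379, 84, 15, 15, 181] [385.6  91.1] [467.4  53.3  80.6]
gold [326, 110, 29, 30, 417] [340.4 124.2] [518.6 -14.9   5.9]
gold [175, 241, 24, 24, 116] [189. 250.] [ 759.  -317.7   44.6]
gold [128, 274, 36, 59, 978] [141.1 303.2] [562.9 -93.  519.4]
gold [487, 274, 36, 59, 989] [508.2 303.3] [563.    1.6 519.3]
gold [297, 345, 343, 27, 7590] [476.5 359.9] [570.7 -10.1 530.2]
```

View pics/w1.png

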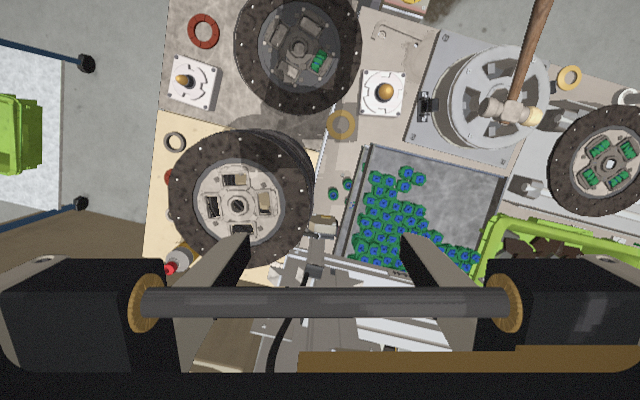

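w1 shows everything: the large spring is at pixel (340,124), about (517,-15). The large ring is at (203,31), hub_large's pilot at (385,91), hub_small's at (185,80) and the small spring at (569,77). I'll go close over hub_large and measure it.

Call:
servo_tool(series=[[0,0,0,0.012,-0.016,0.034,1],[0,0,0,0.012,-0.016,0.034,1],[0,0,0,0.012,-0.016,0.034,1],[0,0,0,0.012,-0.016,0.034,1],[0,0,0,0.012,-0.016,0.034,1],[0,0,0,0.012,-0.016,0.034,1],[0,0,0,0.012,-0.016,0.034,1],[0,0,0,0.012,-0.016,0.034,1]])

```text
clock: 2.78
position: [460.3, 56.4, 145.7]
eef_rot: [[-0.001, 1.0, 0.001], [1.0, 0.001, 0.0], [0.0, 0.001, -1.0]]
wrist_force: [1.4, 0.9, -0.3]
opening: 92.9
```

Call:
servo_tool(series=[[0,0,0,0,0,0,1],[0,0,0,0,0,0,1],[0,0,0,0,0,0,1]])

```text
clock: 3.03
position: [462.8, 55.5, 147.9]
eef_rot: [[-0.001, 1.0, 0.002], [1.0, 0.001, 0.0], [0.0, 0.002, -1.0]]
wrist_force: [0.2, -0.0, 0.2]
opening: 92.7
```

Run:
```python
from h import *
s=r.get_state(); print(s["clock"],s["position"].round(1),s["eef_rot"].round(3).tolist())
c=cap("wrist","w2"); np.savez("pics/w2.npz",**c); print(c["origin"])
P=cloud(c); hsv=cv2.cvtColor(c["color"],cv2.COLOR_BGR2HSV)
k,l,st,ce=cv2.connectedComponentsWithStats(cv2.inRange(hsv,(14,90,90),(30,255,255)))
for i in range(1,k):
    if st[i,4]>100 and np.median(P[l==i],0)[2]<120: print(st[i].tolist(),ce[i].round(1),np.median(P[l==i],0).round(1))
c1=dict(np.load("pics/w1.npz"));P1=cloud(c1)
for nm,C in(("w1",c1),("w2",c)):
    Q=cloud(C); z=Q[...,2]
    for h,lo,hi in((95,86,100),(205,195,210)):
        m=cv2.morphologyEx(((z>lo)&(z<hi)).astype(np.uint8),cv2.MORPH_OPEN,np.ones((3,3)))
        k,l,st,_=cv2.connectedComponentsWithStats(m)
        for i in range(1,k):
            if st[i,4]>1500: print(nm,"stack",h,cv2.minEnclosingCircle(Q[l==i][:,:2].astype(np.float32)))
```

```text
3.0333 [462.8  55.5 147.9] [[-0.001, 1.0, 0.002], [1.0, 0.001, 0.0], [0.0, 0.002, -1.0]]
[389.67694187  55.04473878 314.45854161]
[342, 0, 67, 48, 1505] [371.6  25.7] [308.1  94.2  28.5]
[630, 155, 10, 32, 114] [635.3 169.4] [436.9 389.6   4.6]
[312, 199, 28, 28, 594] [325.8 212.1] [461.9  56.2  80.7]
[241, 217, 47, 45, 821] [266.7 239.1] [516.6 -11.1   6. ]
w1 stack 95 ((695.0177001953125, 133.619384765625), 137.0122528076172)
w2 stack 95 ((447.4346923828125, 198.13641357421875), 63.77680969238281)
```

View pics/w2.png

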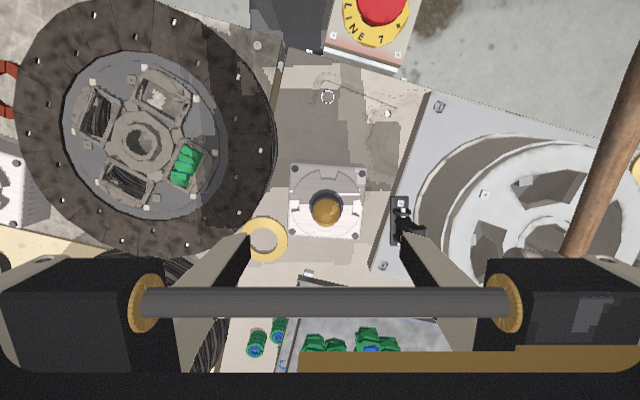

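w2 shows hub_large's pilot at (326,212) with its nest square, the large spring at (263,239), the front stack at (140,140), and the machine to the right from column ~375. Next: hub centre from nest and flange points, and the stack centres.

```bash
cat >> h.py <<'E'
def circ(xy):
    A=np.c_[2*xy,np.ones(len(xy))]; s=np.linalg.lstsq(A,(xy**2).sum(1),rcond=None)[0]
    return s[:2],np.sqrt(s[2]+s[:2]@s[:2])
def hub(c,cen):
    P=cloud(c); d=np.hypot(P[...,0]-cen[0],P[...,1]-cen[1])
    out={}
    for nm,lo,hi,R in(("nest",33,39,58),("flange",44,48.5,42)):
        m=((P[...,2]>lo)&(P[...,2]<hi)&(d<R))
        p=P[m][:,:2].astype(np.float32)
        if len(p)>30: out[nm]=(len(p),cv2.minAreaRect(p),cv2.minEnclosingCircle(p))
    m=(P[...,2]>60)&(P[...,2]<95)&(d<25); p=P[m]
    for z in (64,69,74,79,84):
        q=p[abs(p[:,2]-z)<2.5]
        if len(q)>15: out[f"pilot{z}"]=(len(q),)+circ(q[:,:2])
    return out
def ring(c,kind,zt,cen=None):
    hsv=cv2.cvtColor(c["color"],cv2.COLOR_BGR2HSV)
    m=cv2.inRange(hsv,*(((0,100,40),(12,255,255)) if kind=="red" else ((14,80,80),(32,255,255))))
    P=cloud(c); m[(P[...,2]>20)|(P[...,2]<-10)]=0
    res=[]
    for k in cv2.findContours(m,cv2.RETR_EXTERNAL,cv2.CHAIN_APPROX_NONE)[0]:
        if len(k)<25: continue
        q=onz(c,k[:,0,:],zt)[:,:2]
        if cen is not None and np.hypot(*(q.mean(0)-cen))>40: continue
        h=cv2.convexHull(q.astype(np.float32))
        res.append((len(k),q.mean(0).round(1),circ(q),cv2.minEnclosingCircle(h),k[:,0].min(0),k[:,0].max(0)))
    return res
E
python3 - <<'E'
from h import *
c1=dict(np.load("pics/w1.npz"));c2=dict(np.load("pics/w2.npz"))
for k,v in hub(c2,(464,54)).items(): print("w2",k,v)
for k,v in hub(c1,(464,52)).items(): print("w1",k,v)
for x in ring(c2,"gold",4): print("w2",x)
for x in ring(c1,"gold",4): print("w1",x)
for x in ring(c1,"red",6): print("w1r",x)
print(onz(c2,[(140,138)],92),onz(c1,[(298,48)],92),onz(c1,[(240,198)],203))
E
```

```text
w2 nest (1929, ((465.8193054199219, 56.05995559692383), (75.91226196289062, 76.09090423583984), 85.78726959228516), ((465.4739990234375, 55.96851348876953), 51.897708892822266))
w2 flange (2563, ((465.4504699707031, 56.26069641113281), (66.57511901855469, 66.66505432128906), 85.61836242675781), ((466.0619201660156, 56.0208625793457), 35.215301513671875))
w2 pilot64 (98, array([465.84653132,  56.03409497]), np.float64(13.275092552020695))
w2 pilot69 (96, array([466.00136273,  55.99987962]), np.float64(12.341042283114483))
w2 pilot74 (96, array([465.63963846,  56.0121816 ]), np.float64(10.91309641989582))
w2 pilot79 (164, array([465.85631196,  56.00332742]), np.float64(9.430479192248457))
w2 pilot84 (227, array([465.41916755,  55.86029622]), np.float64(6.114840487140581))
w1 nest (709, ((465.59686279296875, 55.707923889160156), (76.11991882324219, 75.95643615722656), 85.85694122314453), ((465.9298400878906, 55.6585807800293), 51.57059097290039))
w1 flange (871, ((466.17626953125, 55.102203369140625), (65.40447998046875, 65.93518829345703), 84.64791870117188), ((465.4813232421875, 55.58
[... 1265 characters left out ...]
, 408.2162170410156), 22.414796829223633), array([557,  65], dtype=int32), array([581,  90], dtype=int32))
w1r (32, array([ 619.2, -365.4]), (array([ 620.59851266, -361.01761522]), np.float64(11.496136853846917)), ((620.17333984375, -361.6371765136719), 16.57187271118164), array([164, 169], dtype=int32), array([171, 184], dtype=int32))
w1r (92, array([ 357.7, -262.8]), (array([ 357.85863355, -262.68867712]), np.float64(27.347901404523842)), ((357.98468017578125, -262.7880859375), 28.54051399230957), array([187,  14], dtype=int32), array([219,  48], dtype=int32))
[[400.60269015 -84.06720699  92.        ]] [[405.55567943 -86.69486862  92.        ]] [[ 615.63523597 -161.36180204  203.        ]]
```

Both views agree: hub_large (465.8,56.0), large spring (519.3,-15.8), large ring (357.9,-262.7), small spring (436.4,408.2). The gripper body's clearance over the front stack is critical, so I'll check the actual heights there.

Run:
```python
from h import *
for nm in("w1","w2"):
    c=dict(np.load(f"pics/{nm}.npz")); P=cloud(c); x,y,z=P[...,0],P[...,1],P[...,2]
    for cen,zr in(((403,-85),(60,110)),((616,-161),(160,225))):
        for _ in range(1):
            d=np.hypot(x-cen[0],y-cen[1])
            print(nm,cen,[(R,*(np.percentile(z[(abs(d-R)<5)&(z>zr[0])&(z<zr[1])],[5,50,95]).round(0) if ((abs(d-R)<5)&(z>zr[0])&(z<zr[1])).sum()>10 else (0,))) for R in (10,30,50,65,80,90,97,105)])
            m=(z>zr[0])&(z<zr[1])&(d<125); q=P[m][:,:2].astype(np.float32); print(cv2.minEnclosingCircle(q))
c=dict(np.load("pics/w1.npz")); P=cloud(c).reshape(-1,3)
P=P[(P[:,2]<300)]
print("max height (95pct) map, 30mm cells")
xs=range(300,780,30); print("      "+" ".join(f"{a:4d}" for a in xs))
for yy in range(180,-430,-30):
    L=[]
    for xx in xs:
        k=P[(abs(P[:,0]-xx)<15)&(abs(P[:,1]-yy)<15),2]; L.append(f"{np.percentile(k,97):4.0f}" if len(k)>5 else "   .")
    print(f"{yy:5d} "+" ".join(L))
for k,v in hub(c,(445,-282)).items(): print(k,v)
```

```text
w1 (403, -85) [(10, np.float64(80.0), np.float64(89.0), np.float64(91.0)), (30, np.float64(82.0), np.float64(86.0), np.float64(89.0)), (50, np.float64(81.0), np.float64(83.0), np.float64(88.0)), (65, np.float64(79.0), np.float64(81.0), np.float64(84.0)), (80, np.float64(81.0), np.float64(83.0), np.float64(84.0)), (90, np.float64(81.0), np.float64(83.0), np.float64(84.0)), (97, np.float64(81.0), np.float64(83.0), np.float64(84.0)), (105, np.float64(81.0), np.float64(83.0), np.float64(84.0))]
((403.3168029785156, -87.14765930175781), 100.39543914794922)
w1 (616, -161) [(10, np.float64(193.0), np.float64(197.0), np.float64(201.0)), (30, np.float64(192.0), np.float64(196.0), np.float64(198.0)), (50, np.float64(190.0), np.float64(192.0), np.float64(197.0)), (65, np.float64(190.0), np.float64(193.0), np.float64(195.0)), (80, np.float64(192.0), np.float64(193.0), np.float64(195.0)), (90, np.float64(165.0), np.float64(193.0), np.float64(195.0)), (97, np.float64(166.0), np.float64(193.0), np.float64(195.0)), (105, np.float64(169.0), np.float64(193.0), np.float64(203.0))]
((629.304443359375, -
[... 2700 characters left out ...]
39, 75.87611389160156), 71.00503540039062), ((446.7022399902344, -281.5169677734375), 51.535614013671875))
flange (614, ((446.9483947753906, -281.6605529785156), (54.712562561035156, 54.90812683105469), 71.33699035644531), ((446.8406982421875, -281.85797119140625), 29.312034606933594))
pilot64 (26, array([ 446.49806284, -281.98230855]), np.float64(8.761509835341982))
pilot69 (24, array([ 446.40855724, -282.43775107]), np.float64(8.23882539480653))
pilot74 (20, array([ 446.51908599, -282.09661882]), np.float64(7.317355186756952))
pilot79 (30, array([ 446.59729871, -281.96971685]), np.float64(6.195879672622252))
pilot84 (34, array([ 446.70648975, -281.55181062]), np.float64(4.016991192461091))
```

Heights: the front stack's annulus is ≈83 mm, which the gripper body (≥86 mm) just clears. The rear stack is ≈195–205 mm. Hub_small is at (446.5,-282.0). The large spring sits in the tightest place, so I'll look from directly above it at a trial yaw.

Call:
servo_tool(series=[[0,0,0,-0.018,0.014,0.004,1],[0,0,0,-0.018,0.014,0.004,1],[0,0,0,-0.018,0.014,0.004,1],[0,0,0,-0.018,0.014,0.004,1],[0,0,0.1,0,0,0,1],[0,0,0.1,0,0,0,1],[0,0,0.1,0,0,0,1],[0,0,0,0,0,0,1]])

```text
clock: 3.75
position: [519.1, -17.4, 132.0]
eef_rot: [[0.3, 0.954, 0.003], [0.954, -0.3, -0.0], [0.0, 0.003, -1.0]]
wrist_force: [-0.6, -0.2, 0.4]
opening: 92.8
```

Call:
servo_tool(series=[[0,0,0,0,0,0,1],[0,0,0,0,0,0,1]])

```text
clock: 3.92
position: [518.4, -16.9, 131.4]
eef_rot: [[0.292, 0.956, 0.001], [0.956, -0.292, -0.0], [0.0, 0.001, -1.0]]
wrist_force: [-0.1, 0.2, -0.5]
opening: 93.3
```

Run:
```python
from h import *
s=r.get_state(); print(s["clock"],s["position"].round(1),s["eef_rot"].round(3).tolist())
c=cap("wrist","w3"); np.savez("pics/w3.npz",**c)
print(c["origin"].round(1)); P=cloud(c)
for x in ring(c,"gold",4): print("w3",x)
P=np.r_[P.reshape(-1,3),cloud(dict(np.load("pics/w1.npz"))).reshape(-1,3),cloud(dict(np.load("pics/w2.npz"))).reshape(-1,3)]
P=P[P[:,2]<215]
xs=range(460,660,10); print("      "+" ".join(f"{a:3d}" for a in xs))
for yy in range(120,-130,-10):
    L=[]
    for xx in xs:
        k=P[(abs(P[:,0]-xx)<5)&(abs(P[:,1]-yy)<5),2]; L.append(f"{np.percentile(k,95):3.0f}" if len(k)>3 else "  .")
    print(f"{yy:5d} "+" ".join(L))
```

```text
3.9167 [518.4 -16.9 131.4] [[0.292, 0.956, 0.001], [0.956, -0.292, -0.0], [0.0, 0.001, -1.0]]
[448.6   4.1 298. ]
w3 (148, array([519.1, -15.9]), (array([519.44450183, -15.98552864]), np.float64(27.54545344091187)), ((519.4797973632812, -16.244977951049805), 28.174570083618164), array([300, 170], dtype=int32), array([352, 221], dtype=int32))
      460 470 480 490 500 510 520 530 540 550 560 570 580 590 600 610 620 630 640 650
  120  29  40  71  68  64  26  25  25  24  24   2  70  58  59  82  89  89  63  64  64
  110   2   2   2   2   2  19  23  24  24  24   2  70  58  83  86  88  88  77  64  87
  100 201 214   2   2   1   1   2   2   1   7  68  70  58  86  89  87  91  88  70  90
   90  47  38  47  38  40  36   2   2   2   1  70  70  58  86  88  86  90  91  79  91
   80  48  48  48  48  39  35   2   2   2   2  70  58  59  60  60  76  88  91  92  92
   70  77  78  48  48  47   2   2   1   1   2  70  58  59  60  81  89  91  92  92  91
   60  87  87  78  48  47   2   2   2   2  68  70  58  59  60  82  89  89  90  91  95
   50  86  87  76  47  38   1   2 186   2  70  69  58  60  60  85  8
[... 779 characters left out ...]
   2   1  26
  -50  84  84  84  84  84   2   2   2   1   2   1   1   1   1   2   2   2   2   1   1
  -60  83  84  84 189 213 213   2   1   2   2   2   1   2   1   1   2 156 156 132   2
  -70  83  84  84 191  84 215   2   2   2   2   2   2 155 155 165 171 193 193 193 193
  -80  83  84  84  84  84   2   2   2   2   2 155 160 166 193 194 195 195 194 194 195
  -90  83  84  84  84  84   2   2   2   2 165 166 192 194 195 195 194 194 194 194 195
 -100  85  84  84  84  84   1   2   2   2 169 193 195 194 194 194 195 194 195 194 194
 -110  83  84  84  84  84   2   2   2 174 194 194 195 195 195 194 194 197 196 195 194
 -120  84  84  84  84  84   2   2  70 194 195 195 194 194 194 194 198 198 198 198 194
```

View pics/w3.png

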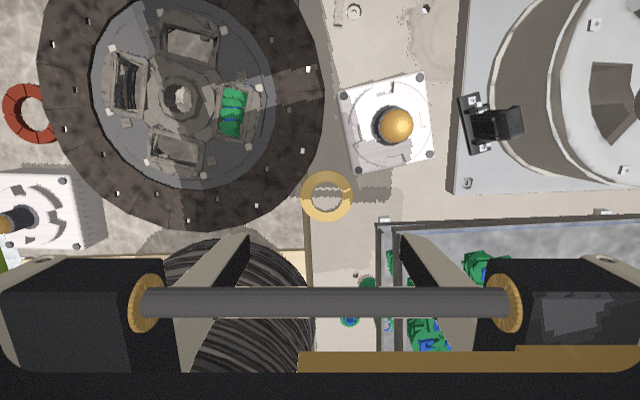

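w3 shows the large spring at (326,196), now (519.4,-16.0) and the same at two yaws, so the wrist calibration is consistent. The rear stack bounds it on the lower left and the bin corner at about (388,222) on the right. That grasp will need a yaw of about 80° and an offset. First comes the large friction ring, and the move to it.

Call:
servo_tool(series=[[0,0,-0.099,0,0,-0.03,1],[0,0,-0.099,0,0,-0.03,1],[0,0,-0.099,0,0,-0.03,1],[0,0,0,-0.031,-0.02,0,1],[0,0,0,-0.031,-0.02,0,1],[0,0,0,-0.031,-0.02,0,1],[0,0,0,-0.031,-0.02,0,1],[0,0,0,-0.031,-0.02,0,1]])

```text
clock: 4.63
position: [416.4, -172.6, 221.1]
eef_rot: [[0.0, 1.0, 0.001], [1.0, -0.0, -0.0], [-0.0, 0.001, -1.0]]
wrist_force: [0.9, 0.7, -0.4]
opening: 92.8
```

Call:
servo_tool(series=[[0,0,0,-0.031,-0.02,0.018,1],[0,0,0,-0.031,-0.02,0.018,1],[0,0,0,-0.031,-0.02,0.018,1],[0,0,0,0,0,0.025,1],[0,0,0,0,0,0.025,1],[0,0,0,0,0,0,1],[0,0,0,0,0,0,1],[0,0,0,0,0,0,1]])

```text
clock: 5.3
position: [357.9, -264.5, 117.9]
eef_rot: [[0.001, 1.0, 0.001], [1.0, -0.001, -0.001], [-0.001, 0.001, -1.0]]
wrist_force: [-0.5, -0.6, 0.3]
opening: 93.1
```

```bash
python3 - <<'E'
from h import *
s=r.get_state(); print(s["clock"],s["position"].round(1),s["eef_rot"].round(3).tolist(),s["qpos"].round(2))
c=cap("wrist","w4"); np.savez("pics/w4.npz",**c)
for x in ring(c,"red",6): print("w4",x)
for k,v in hub(c,(446.5,-282)).items(): print(k,v)
E
cat > opt.py <<'E'
import numpy as np
p=np.array([519.4,-16.]);R=np.array([615.6,-161.]);B=np.array([563.,25.]);best=[]
for ph in range(60,100,2):
    u=np.array([np.cos(np.radians(ph)),np.sin(np.radians(ph))]);v=np.array([u[1],-u[0]])
    for s in range(0,16,3):
        for o in range(-6,1,2):
            t=p+s*u+o*v
            q=np.abs([(R-t)@u,(R-t)@v]);rc=np.hypot(*np.maximum(q-[94,37.5],0))-100
            b=(B-t)@v-37.5
            best.append((min(rc,b),ph,s,o,round(rc,1),round(b,1),t.round(1)))
for x in sorted(best,key=lambda x:-x[0])[:8]: print(x)
for x in sorted([b for b in best if b[3]>=-4],key=lambda x:-x[0])[:4]: print(x)
E
python3 opt.py
```

```text
5.3 [ 357.9 -264.5  117.9] [[0.001, 1.0, 0.001], [1.0, -0.001, -0.001], [-0.001, 0.001, -1.0]] [-0.74  0.31  2.01  0.    0.82 -2.31]
w4 (155, array([ 357.5, -263.4]), (array([ 357.67103775, -263.41880635]), np.float64(27.4640931691186)), ((357.697509765625, -263.5025634765625), 28.195192337036133), array([299, 172], dtype=int32), array([354, 225], dtype=int32))
nest (1870, ((446.12982177734375, -281.89410400390625), (75.78943634033203, 76.2531967163086), 71.42820739746094), ((445.1072692871094, -281.4237060546875), 51.064212799072266))
flange (503, ((445.46002197265625, -283.06744384765625), (47.364383697509766, 57.537315368652344), 85.58489227294922), ((446.080322265625, -281.4389343261719), 29.341716766357422))
pilot79 (82, array([ 446.94537861, -282.13733219]), np.float64(6.36389066840383))
pilot84 (106, array([ 445.53496051, -281.81913745]), np.float64(3.770734330678262))
(np.float64(2.157076888067877), 78, 15, -6, np.float64(2.2), np.float64(2.6), array([ 5.166e+02, -1.000e-01]))
(np.float64(0.9360519022623635), 78, 12, -6, np.float64(0.9), np.float64(2.6), array([516.,  -3.]))

[... 342 characters left out ...]
5, -6, np.float64(4.3), np.float64(0.9), array([517.2,   0. ]))
(np.float64(0.45755474588460743), 76, 3, -6, np.float64(0.5), np.float64(0.9), array([514.3, -11.6]))
(np.float64(0.3448473060671233), 78, 15, -4, np.float64(0.3), np.float64(0.6), array([ 5.186e+02, -5.000e-01]))
(np.float64(0.3448473060671233), 78, 15, -4, np.float64(0.3), np.float64(0.6), array([ 5.186e+02, -5.000e-01]))
(np.float64(-0.8985035623602755), 78, 12, -4, np.float64(-0.9), np.float64(0.6), array([518. ,  -3.4]))
(np.float64(-1.1139040539528793), 76, 6, -4, np.float64(-0.6), np.float64(-1.1), array([517. ,  -9.2]))
(np.float64(-1.1139040539529077), 76, 9, -4, np.float64(0.3), np.float64(-1.1), array([517.7,  -6.3]))
```

The ring's at (357.7,-263.4), directly under the TCP. I'll descend to z≈3 and grip it.

Call:
servo_tool(series=[[0,0,0,0.001,0,0.03,1],[0,0,0,0,0,0.03,1],[0,0,0,0,0,0.03,1],[0,0,0,0,0,0.015,1],[0,0,0,0,0,0.007,1],[0,0,0,0,0,0.003,1],[0,0,0,0,0,0,1],[0,0,0,0,0,0,1]], squeeze=20)

```text
clock: 6.02
position: [357.9, -263.8, 2.8]
eef_rot: [[0.002, 1.0, 0.002], [1.0, -0.002, -0.001], [-0.001, 0.002, -1.0]]
wrist_force: [-0.1, 0.7, 0.1]
opening: 93.3
```

Call:
servo_tool(series=[[0,0,0,0,0,0,-1],[0,0,0,0,0,0,-1],[0,0,0,0,0,0,-1],[0,0,0,0,0,0,-1],[0,0,0,0,0,0,-1],[0,0,0,0,0,0,-1],[0,0,0,0,0,0,-1],[0,0,0,0,0,0,-1]], squeeze=20)

```text
clock: 6.68
position: [357.2, -263.3, 1.7]
eef_rot: [[0.003, 1.0, 0.0], [1.0, -0.003, -0.0], [-0.0, 0.0, -1.0]]
wrist_force: [-0.9, 1.1, 2.0]
opening: 55.5
```

It's gripped at 55.5 mm. I'll lift to 120 and check the hold.

Call:
servo_tool(series=[[0,0,0,0,0,-0.005,-1],[0,0,0,0,0,-0.02,-1],[0,0,0,0,0,-0.035,-1],[0,0,0,0,0,-0.035,-1],[0,0,0,0,0,-0.025,-1],[0,0,0,0,0,0,-1],[0,0,0,0,0,0,-1]])

```text
clock: 7.27
position: [357.6, -263.6, 122.7]
eef_rot: [[0.003, 1.0, 0.002], [1.0, -0.003, -0.002], [-0.002, 0.002, -1.0]]
wrist_force: [0.2, 0.5, -1.1]
opening: 55.3
```

Run:
```python
from h import *
s=r.get_state(); print(s["clock"],s["position"].round(1),s["eef_rot"].round(3).tolist(),s["opening"],s["wrist_force"].round(1))
c=cap("wrist"); np.savez("pics/w5.npz",**c)
cv2.imwrite("pics/w5.png",c["color"][150:400,120:520])
P=cloud(c); hsv=cv2.cvtColor(c["color"],cv2.COLOR_BGR2HSV); m=cv2.inRange(hsv,(0,100,40),(12,255,255))
m[(abs(P[...,2]-s["position"][2])>30)]=0
for k in cv2.findContours(m,cv2.RETR_EXTERNAL,cv2.CHAIN_APPROX_NONE)[0]:
    if len(k)>40:
        mm=np.zeros_like(m);cv2.drawContours(mm,[k],-1,255,-1); z=np.percentile(P[(mm>0)&(m>0)][:,2],[5,50,95]); q=onz(c,k[:,0],z[1])[:,:2]
        print(len(k),z.round(1),k[:,0].min(0),k[:,0].max(0),q.min(0).round(1),q.max(0).round(1),circ(q),cv2.minEnclosingCircle(q.astype(np.float32)))
```

```text
7.2667 [ 357.6 -263.6  122.7] [[0.003, 1.0, 0.002], [1.0, -0.003, -0.002], [-0.002, 0.002, -1.0]] 55.31586605350755 [ 0.2  0.5 -1.1]
250 [126.4 128.4 129.5] [279 203] [370 285] [ 328.9 -291.8] [ 382.3 -236.4] (array([ 356.76059408, -264.00604676]), np.float64(27.372592418564384)) ((357.0434875488281, -263.99188232421875), 28.202030181884766)
```

View pics/w5.png

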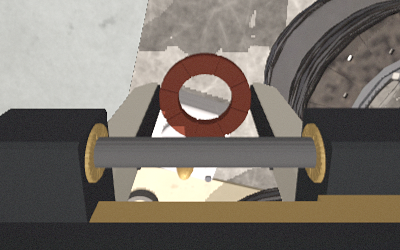

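Ring held flat, centred at TCP +(-0.6,-0.4) in camera terms, underside ≈1.7 mm below the TCP. So the TCP target over hub_large is (466.4,56.4).

Call:
servo_tool(series=[[0,0,0,0.018,0.006,-0.004,-1],[0,0,0,0.036,0.012,-0.004,-1],[0,0,0,0.036,0.012,0,-1],[0,0,0,0.036,0.012,0,-1],[0,0,0,0.036,0.012,0,-1],[0,0,0,0.036,0.012,0,-1],[0,0,0,0.036,0.012,0,-1],[0,0,0,0.036,0.012,0,-1]])

```text
clock: 7.98
position: [447.2, 8.5, 128.2]
eef_rot: [[0.003, 1.0, -0.003], [1.0, -0.003, 0.0], [0.0, -0.003, -1.0]]
wrist_force: [0.9, -1.0, -0.8]
opening: 55.4
```

Call:
servo_tool(series=[[0,0,0,0.036,0.012,0,-1],[0,0,0,0.014,0.007,0,-1],[0,0,0,0,0,0,-1],[0,0,0,0,0,0,-1],[0,0,0,0,0,0,-1]])

```text
clock: 8.4
position: [466.1, 55.7, 128.6]
eef_rot: [[0.003, 1.0, -0.002], [1.0, -0.003, -0.0], [-0.0, -0.002, -1.0]]
wrist_force: [-0.0, -0.5, 0.1]
opening: 55.3
```

```bash
cat >> h.py <<'E'
def go(tx,ty):
    s=r.get_state(); R=s["eef_rot"]; d=np.array([tx,ty,s["position"][2]])-s["position"]
    print(round(s["clock"],2),s["position"].round(1),"yaw",np.degrees(np.arctan2(R[1,0],R[0,0])).round(1),"need tool",(R.T@d).round(1),"F",s["wrist_force"].round(1),"open",round(s["opening"],1))
E
python3 -c "
from h import *
go(466.4,56.4); c=cap('wrist')
for k,v in hub(c,(466,56)).items(): print(k,v)"
```

```text
8.4 [466.1  55.7 128.6] yaw 89.8 need tool [ 0.7  0.3 -0. ] F [-0.  -0.5  0.1] open 55.3
nest (1806, ((465.54608154296875, 56.0923957824707), (75.81385040283203, 75.49833679199219), 85.8984375), ((461.7410583496094, 56.037933349609375), 48.99044418334961))
flange (2108, ((465.8907165527344, 55.59364700317383), (66.34567260742188, 66.67102813720703), 84.4462661743164), ((465.8808288574219, 56.32830810546875), 35.20552444458008))
pilot64 (66, array([465.11495048,  55.93223979]), np.float64(12.675585002542485))
pilot69 (32, array([460.96523378,  55.69316014]), np.float64(8.05778245442862))
pilot79 (23, array([467.2553052 ,  56.35730616]), np.float64(8.257491286334428))
pilot84 (62, array([468.96433223,  55.99066613]), np.float64(4.051957152328356))
```

Call:
servo_tool(series=[[0,0,0,0.0007,0.0003,0.02,-1],[0,0,0,0,0,0.02,-1],[0,0,0,0,0,0.01,-1],[0,0,0,0,0,0.007,-1],[0,0,0,0,0,0.005,-1],[0,0,0,0,0,0,-1]])

```text
clock: 8.95
position: [467.1, 56.7, 67.2]
eef_rot: [[0.003, 1.0, -0.001], [1.0, -0.003, -0.0], [-0.0, -0.001, -1.0]]
wrist_force: [0.0, 0.1, -1.1]
opening: 55.6
```

Call:
servo_tool(series=[[0,0,0,0,0,0.005,-1],[0,0,0,0,0,0.005,-1],[0,0,0,0,0,0.004,-1],[0,0,0,0,0,0.002,-1],[0,0,0,0,0,0,-1]])

```text
clock: 9.37
position: [467.1, 57.1, 51.3]
eef_rot: [[0.003, 1.0, -0.001], [1.0, -0.003, -0.0], [-0.0, -0.001, -1.0]]
wrist_force: [0.1, 0.4, -1.2]
opening: 55.1
```

No contact so far. Lowering the last 3 mm, then releasing.

Call:
servo_tool(series=[[0,0,0,0,0,0.002,-1],[0,0,0,0,0,0.001,-1],[0,0,0,0,0,0,-1],[0,0,0,0,0,0,0.5],[0,0,0,0,0,0,0.5],[0,0,0,0,0,0,0.5],[0,0,0,0,0,0,0.5],[0,0,0,0,0,0,0.5]])

```text
clock: 10.03
position: [467.4, 57.1, 48.7]
eef_rot: [[0.003, 1.0, 0.0], [1.0, -0.003, 0.0], [0.0, 0.0, -1.0]]
wrist_force: [0.7, 0.7, -0.5]
opening: 69.7
```

Call:
servo_tool(series=[[0,0,0,0,0,-0.01,0.5],[0,0,0,0,0,-0.03,0.7],[0,0,0,0,0,-0.03,0.8],[0,0,0,0,0,-0.015,1],[0,0,0,0,0,0,1],[0,0,0,0,0,0,1]])

```text
clock: 10.53
position: [467.6, 57.1, 134.5]
eef_rot: [[0.003, 1.0, 0.002], [1.0, -0.003, 0.0], [0.0, 0.002, -1.0]]
wrist_force: [0.1, 0.6, -0.7]
opening: 92.1
```

```bash
cat >> h.py <<'E'
def onhub(c,cen,kind):
    P=cloud(c); hsv=cv2.cvtColor(c["color"],cv2.COLOR_BGR2HSV)
    m=cv2.inRange(hsv,*(((0,100,40),(12,255,255)) if kind=="red" else ((14,80,80),(32,255,255))))>0
    d=np.hypot(P[...,0]-cen[0],P[...,1]-cen[1]); m&=(d<45)&(P[...,2]>40)&(P[...,2]<64)
    q=P[m]; print(kind,len(q),"z",np.percentile(q[:,2],[2,50,98]).round(1),"circle",cv2.minEnclosingCircle(q[:,:2].astype(np.float32)))
    A=np.c_[q[:,:2]-cen,np.ones(len(q))]; print("tilt mm/mm",np.linalg.lstsq(A,q[:,2],rcond=None)[0].round(3))
E
python3 -c "
from h import *
go(466.4,56.4); c=cap('wrist'); cv2.imwrite('pics/w6.png',c['color'][120:300,220:430]); np.savez('pics/w6.npz',**c)
onhub(c,(466,56),'red')"
```

```text
10.53 [467.6  57.1 134.5] yaw 89.8 need tool [-0.7 -1.2 -0. ] F [ 0.1  0.6 -0.7] open 92.1
red 1840 z [51.4 53.5 54.9] circle ((467.4078369140625, 56.88002014160156), 27.847652435302734)
tilt mm/mm [-1.0000e-03  2.0000e-03  5.3409e+01]
```

View pics/w6.png

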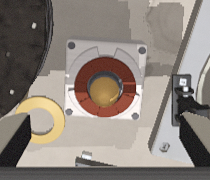

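The large friction ring lies flat on hub_large's flange (top 53.4, tilt≈0, centre (467.4,56.9)). For the spring, direct grasps clash with the rear stack, the bin or the front stack, so I'll check for a pose it could be dragged to with a finger in its bore.

```bash
cat > opt.py <<'E'
from h import *
import itertools
# refit rear & front circles from tops
for nm,cen,lo,hi in(("w1",(615.6,-161),186,200),("w1",(403.5,-87.3),78,88),("w2",(403.5,-87.3),78,88),("w3",(403.5,-87.3),78,88)):
    c=dict(np.load(f"pics/{nm}.npz"));P=cloud(c);d=np.hypot(P[...,0]-cen[0],P[...,1]-cen[1])
    m=((P[...,2]>lo)&(P[...,2]<hi)&(d<112)&(d>70)).astype(np.uint8)*255
    k=max(cv2.findContours(m,cv2.RETR_EXTERNAL,cv2.CHAIN_APPROX_NONE)[0],key=len)[:,0]
    q=P[k[:,1],k[:,0],:2]; dd=np.hypot(*(q-cen).T); q=q[(dd>92)&(dd<108)]
    for _ in range(4):
        ce,rr=circ(q); q=q[abs(np.hypot(*(q-ce).T)-rr)<2.5]
    print(nm,ce.round(1),rr.round(1),len(q))
R=np.array([615.6,-161.]);F=np.array([403.5,-87.3])
def rd(pt,t,u,v,ulo,uhi,w):
    a,b=(pt-t)@u,(pt-t)@v
    return np.hypot(max(ulo-a,a-uhi,0),max(abs(b)-w,0))
def clear(p,ph,o,s=0,g=33):
    u=np.array([np.cos(np.radians(ph)),np.sin(np.radians(ph))]);v=np.array([u[1],-u[0]]);t=p+s*u+o*v
    C={"bodyrear":rd(R,t,u,v,-94,94,37.5)-100,"bodybin":min(rd(np.array([563.+k,25+j]),t,u,v,-94,94,37.5) for k in(0,20,40) for j in (0,20,40))}
    for n,(a,b) in(("f+",(28,g+18)),("f-",(-g-18,-28))):
        C[n]=min(rd(F,t,u,v,a,b,10)-101,rd(R,t,u,v,a,b,10)-101,min(rd(np.array([507.,y]),t,u,v,a,b,10) for y in range(19,96,4)),min(rd(np.array([553.,y]),t,u,v,a,b,10) for y in range(24,96,4)))
    C["ring"]=np.hypot(*(p-F))-128
    return min(C.values()),{k:round(float(x),1) for k,x in C.items()},t.round(1)
if __name__=="__main__":
    print("now",max((clear(np.array([519.4,-16.]),ph,o)+(ph,o) for ph in range(66,106,2) for o in(-4,-2,0,2)),key=lambda x:x[0]))
    L=[(clear(np.array([x,y*1.]),ph,o),x,y,ph,o) for x in range(509,541,3) for y in range(-16,25,4) for ph in range(66,110,3) for o in (-4,-2,0)]
    for q in sorted(L,key=lambda q:-q[0][0])[:8]: print(q)
E
python3 opt.py
```

```text
w1 [ 625.9 -167. ] 99.0 149
w1 [403.5 -86.9] 98.8 282
w2 [403.8 -86.6] 99.1 729
w3 [403.8 -86.7] 99.1 594
now (np.float64(-5.0802592848828425), {'bodyrear': -2.2, 'bodybin': 0.0, 'f+': 6.5, 'f-': -5.1, 'ring': 8.1}, array([521.3, -16.6]), 72, 2)
((np.float64(4.000000000000002), {'bodyrear': 4.1, 'bodybin': 4.5, 'f+': 4.0, 'f-': 20.4, 'ring': 31.1}, array([521.,  20.])), 521, 20, 90, 0)
((np.float64(4.000000000000002), {'bodyrear': 7.4, 'bodybin': 4.5, 'f+': 4.0, 'f-': 22.3, 'ring': 33.8}, array([521.,  24.])), 521, 24, 90, 0)
((np.float64(3.603228130095303), {'bodyrear': 6.7, 'bodybin': 4.1, 'f+': 3.6, 'f-': 16.6, 'ring': 31.1}, array([519. ,  20.1])), 521, 20, 87, -2)
((np.float64(3.603228130095303), {'bodyrear': 9.9, 'bodybin': 4.3, 'f+': 3.6, 'f-': 18.6, 'ring': 33.8}, array([519. ,  24.1])), 521, 24, 87, -2)
((np.float64(3.5), {'bodyrear': 3.5, 'bodybin': 3.5, 'f+': 5.0, 'f-': 21.2, 'ring': 33.3}, array([522.,  20.])), 524, 20, 90, -2)
((np.float64(3.5), {'bodyrear': 6.9, 'bodybin': 3.5, 'f+': 5.0, 'f-': 23.1, 'ring': 36.0}, array([522.,  24.])), 524, 24, 90, -2)
((np.float64(3.4876660325212896), {'bodyrear': 3.5, 'bodybin': 3.9, 'f+': 3.6, 'f-': 14.7, 'ring': 28.5}, array([519. ,  16.1])), 521, 16, 87, -2)
((np.float64(3.300777649467662), {'bodyrear': 9.4, 'bodybin': 3.3, 'f+': 4.6, 'f-': 19.5, 'ring': 36.0}, array([520. ,  24.2])), 524, 24, 87, -4)
```

```bash
cat > opt2.py <<'E'
from h import *
own={"w1":((591.9,-45.5,416.6),90),"w2":((462.8,55.5,147.9),90),"w3":((518.4,-16.9,131.4),73),"w6":((467.6,57.1,134.5),90)}
pts=[]
for nm,(t,ph) in own.items():
    c=dict(np.load(f"pics/{nm}.npz"));G=cloud(c); z=c["range_z"]
    edge=cv2.dilate(z,np.ones((3,3)))-cv2.erode(z,np.ones((3,3)))   # drop mixed pixels
    P=G[(z>0)&(edge<25)]
    u=np.array([np.cos(np.radians(ph)),np.sin(np.radians(ph))]);v=np.array([u[1],-u[0]]);d=P-np.array(t)
    me=(abs(d[:,:2]@u)<110)&(abs(d[:,:2]@v)<70)&(d[:,2]>-4)
    pts.append(P[~me])
P=np.concatenate(pts);P=P[(abs(P[:,0]-530)<150)&(abs(P[:,1])<150)&(P[:,2]<230)]
p0=np.array([519.4,-16.])
hi=P[P[:,2]>88][:,:2]; lo=P[(P[:,2]>10)][:,:2]
def cells(q):
    k,n=np.unique((q//3).astype(int),axis=0,return_counts=True); return (k[n>=2]+.5)*3
H,L=cells(hi),cells(lo)
def rd(q,t,u,v,a,b,w):
    x,y=(q-t)@u,(q-t)@v; D=np.hypot(np.maximum(np.maximum(a-x,x-b),0),np.maximum(abs(y)-w,0)); i=D.argmin(); return round(float(D[i]),1),q[i].tolist()
def clear(p,ph,o,s,g):
    u=np.array([np.cos(np.radians(ph)),np.sin(np.radians(ph))]);v=np.array([u[1],-u[0]]);t=p+s*u+o*v
    C=[rd(H,t,u,v,-94,94,37.5),rd(L,t,u,v,g,g+17.5,9),rd(L,t,u,v,-g-17.5,-g,9)]
    return min(x[0] for x in C),ph,o,s,t.round(1).tolist(),C
if __name__=="__main__":
    print(len(H),len(L))
    for g,ss in((33,(0,)),(46,(0,6,12,15))):
        A=[clear(p0,ph,o,s,g) for ph in range(60,112,2) for o in(-4,-2,0,2,4) for s in ss]
        for x in sorted(A,key=lambda x:-x[0])[:4]: print(g,x)
E
python3 opt2.py
```

```text
1900 5896
33 (0.0, 60, -4, 0, [515.9, -14.0], [(0.0, [556.5, 34.5]), (7.5, [556.5, 25.5]), (0.0, [484.5, -52.5])])
33 (0.0, 60, -2, 0, [517.7, -15.0], [(0.0, [556.5, 34.5]), (5.9, [556.5, 25.5]), (0.0, [487.5, -55.5])])
33 (0.0, 60, 0, 0, [519.4, -16.0], [(0.0, [556.5, 34.5]), (4.6, [556.5, 25.5]), (0.0, [487.5, -55.5])])
33 (0.0, 60, 2, 0, [521.1, -17.0], [(0.0, [556.5, 34.5]), (4.0, [556.5, 25.5]), (0.0, [490.5, -55.5])])
46 (2.6, 90, -4, 15, [515.4, -1.0], [(2.6, [553.5, -97.5]), (3.9, [502.5, 46.5]), (6.9, [499.5, -64.5])])
46 (1.8, 88, -4, 15, [515.9, -0.9], [(1.8, [556.5, 34.5]), (6.1, [502.5, 46.5]), (5.2, [499.5, -64.5])])
46 (1.6, 90, -2, 15, [517.4, -1.0], [(1.6, [556.5, 34.5]), (5.9, [502.5, 46.5]), (8.9, [499.5, -64.5])])
46 (1.5, 88, -4, 12, [515.8, -3.9], [(1.5, [550.5, -100.5]), (6.0, [502.5, 43.5]), (5.1, [499.5, -67.5])])
```

With yaw 90°, a −3 mm pad offset and the TCP 16 mm to +y of the spring, everything clears. Closing will then drag the spring to the jaw centre. Moving above it first.

Call:
servo_tool(series=[[0,0,0,-0.029,0.024,0,1],[0,0,0,-0.028,0.024,0,1],[0,0,0,0,0,0,1],[0,0,0,0,0,0,1],[0,0,0,0,0,0,1]])

```text
clock: 11.0
position: [514.1, 0.2, 132.4]
eef_rot: [[0.003, 1.0, -0.003], [1.0, -0.003, 0.0], [0.0, -0.003, -1.0]]
wrist_force: [-0.1, 0.3, 0.1]
opening: 93.0
```

```bash
python3 -c "
from h import *
go(515.8,0); c=cap('wrist')
for x in ring(c,'gold',4,(519,-16)): print(x[2:4])"
```

```text
11.0 [5.141e+02 2.000e-01 1.324e+02] yaw 89.8 need tool [-0.2  1.7 -0. ] F [-0.1  0.3  0.1] open 93.0
((array([519.42758758, -16.06907361]), np.float64(27.482928657888742)), ((519.5191040039062, -16.193037033081055), 28.2043514251709))
```

Call:
servo_tool(series=[[0,0,0,0,0.0017,0.01,1],[0,0,0,0,0,0.02,1],[0,0,0,0,0,0.02,1],[0,0,0,0,0,0.02,1],[0,0,0,0,0,0.02,1],[0,0,0,0,0,0.01,1],[0,0,0,0,0,0,1]])

```text
clock: 11.63
position: [515.2, 0.6, 31.4]
eef_rot: [[0.002, 1.0, -0.004], [1.0, -0.002, 0.0], [0.0, -0.004, -1.0]]
wrist_force: [-0.3, -0.0, -0.3]
opening: 92.8
```

```bash
python3 -c "
from h import *
go(515.8,0)"
```

```text
11.63 [515.2   0.6  31.4] yaw 89.9 need tool [-0.6  0.6 -0. ] F [-0.3 -0.  -0.3] open 92.8
```

Call:
servo_tool(series=[[0,0,0,-0.0005,0.0005,0.01,1],[0,0,0,0,0,0.008,1],[0,0,0,0,0,0.005,1],[0,0,0,0,0,0.003,1],[0,0,0,0,0,0.002,1],[0,0,0,0,0,0,1]])

```text
clock: 12.13
position: [517.4, -0.5, 5.5]
eef_rot: [[0.003, 1.0, -0.0], [1.0, -0.003, -0.0], [-0.0, -0.0, -1.0]]
wrist_force: [-0.2, 0.4, 0.7]
opening: 93.4
```

```bash
python3 -c "
from h import *
go(515.8,0)"
```

```text
12.13 [ 5.174e+02 -5.000e-01  5.500e+00] yaw 89.8 need tool [ 0.5 -1.6  0. ] F [-0.2  0.4  0.7] open 93.4
```

Call:
servo_tool(series=[[0,0,0,0,-0.001,0.002,1],[0,0,0,0,0,0.001,1],[0,0,0,0,0,0,1],[0,0,0,0,0,0,1]], squeeze=20)

```text
clock: 12.47
position: [516.4, -0.5, 2.7]
eef_rot: [[0.003, 1.0, 0.0], [1.0, -0.003, -0.0], [-0.0, 0.0, -1.0]]
wrist_force: [-0.1, -0.1, -0.1]
opening: 92.9
```

```bash
python3 -c "
from h import *
go(515.8,0)"
```

```text
12.47 [ 5.164e+02 -5.000e-01  2.700e+00] yaw 89.8 need tool [ 0.5 -0.6 -0. ] F [-0.1 -0.1 -0.1] open 92.9
```

Call:
servo_tool(series=[[0,0,0,0,0,0.001,0.6],[0,0,0,0,0,0,0.4],[0,0,0,0,0,0,0.3],[0,0,0,0,0,0,0.25],[0,0,0,0,0,0,0.2],[0,0,0,0,0,0,-1],[0,0,0,0,0,0,-1],[0,0,0,0,0,0,-1]])

```text
clock: 13.13
position: [519.7, -1.8, 2.7]
eef_rot: [[0.003, 1.0, 0.007], [1.0, -0.003, -0.002], [-0.002, 0.007, -1.0]]
wrist_force: [9.1, -8.8, -0.6]
opening: 55.7
```

Call:
servo_tool(series=[[0,0,0,0,0,0,-1],[0,0,0,0,0,0,-1],[0,0,0,0,0,0,-1]])

```text
clock: 13.38
position: [519.8, -1.7, 2.8]
eef_rot: [[0.003, 1.0, 0.008], [1.0, -0.003, -0.002], [-0.002, 0.008, -1.0]]
wrist_force: [10.1, -8.5, -1.2]
opening: 55.4
```

```bash
cat >> h.py <<'E'
def held(c,kind,z):
    P=cloud(c); hsv=cv2.cvtColor(c["color"],cv2.COLOR_BGR2HSV); t=r.get_state()["position"]
    m=cv2.inRange(hsv,*(((0,100,40),(12,255,255)) if kind=="red" else ((14,80,80),(32,255,255))))
    m[(abs(P[...,2]-t[2]-4)>12)|(np.hypot(P[...,0]-t[0],P[...,1]-t[1])>45)]=0
    k=max(cv2.findContours(m,cv2.RETR_EXTERNAL,cv2.CHAIN_APPROX_NONE)[0],key=len)[:,0]; q=onz(c,k,z)[:,:2]
    p=P[m>0]; A=np.c_[p[:,:2]-t[:2],np.ones(len(p))]
    ce=np.array(cv2.minEnclosingCircle(q.astype(np.float32))[0]); R=np.linalg.norm(q-ce,axis=1).max()
    print(kind,"circ",circ(q)[0].round(1),circ(q)[1].round(1),"enc",ce.round(1),R.round(1),"off TCP",(ce-t[:2]).round(1),"z",np.percentile(p[:,2]-t[2],[2,50,98]).round(1),"plane",np.linalg.lstsq(A,p[:,2]-t[2],rcond=None)[0].round(3))
E
python3 -c "
from h import *
go(515.8,0); c=cap('wrist'); held(c,'gold',4); cv2.imwrite('pics/w7.png',c['color'][150:350,200:460])"
```

```text
13.38 [519.8  -1.7   2.8] yaw 89.8 need tool [ 1.7 -4.  -0. ] F [10.1 -8.5 -1.2] open 55.4
gold circ [521.6  -2.6] 27.6 enc [521.8  -2.3] 28.6 off TCP [ 2.  -0.6] z [1.3 4.2 6.4] plane [ 0.031 -0.013  4.115]
```

Closing dragged the spring against the nest corner (13 N side load), and the gripper yielded 3 mm. I'll ease the command that way (+x, −y) and lift.

Call:
servo_tool(series=[[0,0,0,-0.001,0.003,-0.001,-1],[0,0,0,0,0,-0.004,-1],[0,0,0,0,0,-0.01,-1],[0,0,0,0,0,-0.02,-1],[0,0,0,0,0,-0.03,-1],[0,0,0,0,0,-0.03,-1],[0,0,0,0,0,-0.03,-1],[0,0,0,0,0,0,-1]], squeeze=20)

```text
clock: 14.1
position: [521.4, -1.4, 132.0]
eef_rot: [[0.003, 1.0, 0.007], [1.0, -0.003, -0.0], [-0.0, 0.007, -1.0]]
wrist_force: [1.0, 0.3, 0.6]
opening: 55.8
```

Call:
servo_tool(series=[[0,0,0,0,0,-0.005,-1],[0,0,0,0,0,0,-1],[0,0,0,0,0,0,-1]])

```text
clock: 14.35
position: [518.7, -1.4, 130.8]
eef_rot: [[0.003, 1.0, -0.002], [1.0, -0.003, 0.0], [0.0, -0.002, -1.0]]
wrist_force: [-0.0, 0.7, -1.3]
opening: 55.3
```

```bash
python3 -c "
from h import *
go(466,56); c=cap('wrist'); held(c,'gold',r.get_state()['position'][2]+1); cv2.imwrite('pics/w7.png',c['color'][130:330,200:460])
for k,v in hub(c,(466,56)).items(): print(k,v)"
```

```text
14.35 [518.7  -1.4 130.8] yaw 89.8 need tool [ 57.2 -52.8   0.1] F [-0.   0.7 -1.3] open 55.3
gold circ [521.8  -1.9] 28.0 enc [523.3  -1.9] 30.0 off TCP [ 4.6 -0.5] z [-6.6  3.  12. ] plane [ 0.412 -0.021  3.087]
nest (2347, ((465.91021728515625, 55.842010498046875), (75.76485443115234, 76.0226821899414), 85.8559799194336), ((465.6230163574219, 55.58570098876953), 52.03725814819336))
flange (1270, ((465.8433532714844, 55.86497497558594), (67.00511169433594, 67.37283325195312), 84.14836883544922), ((465.9694519042969, 56.18556594848633), 35.193389892578125))
pilot64 (124, array([465.96138922,  55.94830022]), np.float64(13.252822756633451))
pilot69 (122, array([466.01603878,  56.04674095]), np.float64(12.421674485079997))
pilot74 (125, array([465.86687612,  55.78184279]), np.float64(11.01125943584637))
pilot79 (238, array([465.89349571,  55.97610182]), np.float64(9.354555076868616))
pilot84 (311, array([465.7899632 ,  55.70420822]), np.float64(6.02440624274283))
```

View pics/w7.png

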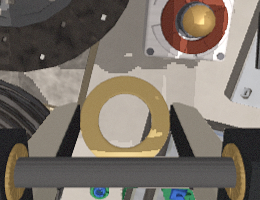

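The spring is held but tipped about the jaw axis, +x side ~22° high (slope 0.41). I'll move over the hub first, away from the stack, then turn the tool about its x by ~0.39 to level it, and re-measure.

Call:
servo_tool(series=[[0,0,0,0.029,-0.027,0,-1],[0,0,0,0.028,-0.027,0,-1],[0,0,0,0,0,0,-1],[0.1,0,0,0,0,0,-1],[0.1,0,0,0,0,0,-1],[0.1,0,0,0,0,0,-1],[0.09,0,0,0,0,0,-1],[0,0,0,0,0,0,-1]])

```text
clock: 15.07
position: [466.2, 55.4, 129.8]
eef_rot: [[0.003, 0.922, -0.386], [1.0, -0.003, 0.001], [-0.0, -0.386, -0.923]]
wrist_force: [0.3, -0.1, -1.8]
opening: 55.6
```

Call:
servo_tool(series=[[0,0,0,0,0,0,-1],[0,0,0,0,0,0,-1]])

```text
clock: 15.23
position: [465.0, 55.6, 131.0]
eef_rot: [[0.003, 0.925, -0.379], [1.0, -0.003, 0.001], [0.0, -0.379, -0.925]]
wrist_force: [-0.3, 0.2, -1.0]
opening: 55.2
```

```bash
python3 -c "
from h import *
go(466,56); print(r.get_state()['eef_rot'].round(3).tolist()); c=cap('wrist'); np.savez('pics/w8.npz',**c); z=r.get_state()['position'][2]; held(c,'gold',z+1); held(c,'gold',z+3); cv2.imwrite('pics/w8.png',c['color'])
for k,v in hub(c,(466,56)).items(): print(k,v)"
```

```text
15.23 [465.   55.6 131. ] yaw 89.8 need tool [ 0.4  0.9 -0.4] F [-0.3  0.2 -1. ] open 55.2
[[0.003, 0.925, -0.379], [1.0, -0.003, 0.001], [0.0, -0.379, -0.925]]
gold circ [466.6  55.1] 26.6 enc [468.1  55.1] 27.8 off TCP [ 3.1 -0.6] z [0.1 2.5 4.7] plane [ 0.006 -0.02   2.451]
gold circ [466.5  55.1] 26.3 enc [468.   55.1] 27.5 off TCP [ 3.  -0.6] z [0.1 2.5 4.7] plane [ 0.006 -0.02   2.451]
nest (605, ((465.7859191894531, 55.982486724853516), (75.8405990600586, 75.65044403076172), 85.80584716796875), ((466.2960510253906, 56.34362030029297), 52.00546646118164))
flange (207, ((467.6583251953125, 56.53046417236328), (32.56790542602539, 32.581809997558594), 18.15523910522461), ((467.6974182128906, 56.55559158325195), 16.590343475341797))
pilot64 (78, array([465.96996133,  55.89961058]), np.float64(13.313506085439608))
pilot69 (115, array([466.01158672,  55.93595249]), np.float64(12.494352339241082))
pilot74 (102, array([465.95879299,  56.03583129]), np.float64(11.084521153075453))
pilot79 (192, array([465.9706838 ,  56.05862729]), np.float64(9.463144936886673))
pilot84 (257, array([465.9113675 ,  55.96698973]), np.float64(6.355144310832526))
```

```bash
python3 -c "
from h import *
c=dict(np.load('pics/w8.npz')); t=r.get_state()['position']; P=cloud(c); hsv=cv2.cvtColor(c['color'],cv2.COLOR_BGR2HSV)
m=cv2.inRange(hsv,(14,80,80),(32,255,255)); m[(abs(P[...,2]-t[2]-4)>12)|(np.hypot(P[...,0]-t[0],P[...,1]-t[1])>45)]=0
ks,h=cv2.findContours(m,cv2.RETR_CCOMP,cv2.CHAIN_APPROX_NONE)
for k,hh in zip(ks,h[0]):
    if len(k)>30:
        q=onz(c,k[:,0],t[2]+(4.7 if hh[3]>=0 else 2))[:,:2]; print('hole' if hh[3]>=0 else 'outer',len(k),circ(q),cv2.minEnclosingCircle(q.astype(np.float32)),q.min(0),q.max(0),k[:,0].min(0),k[:,0].max(0))
"
```

```text
outer 254 (array([466.52904465,  55.0610937 ]), np.float64(26.437776682892704)) ((468.0262145996094, 55.053985595703125), 27.695892333984375) [440.70532655  27.61995179] [488.94099812  82.50432736] [280 206] [369 285]
hole 154 (array([467.7681277 ,  55.09458924]), np.float64(16.399845144526807)) ((467.7939758300781, 55.056068420410156), 16.734888076782227) [451.48418846  38.39487212] [484.40038438  71.73557856] [297 223] [352 278]
```

View pics/w8.png

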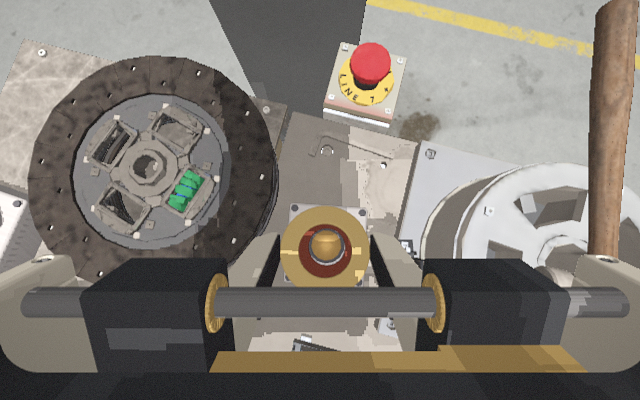

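Levelled (slope 0.006). The spring's bore is at (467.8,55.1) against the pilot at (466.0,56.0), so I'll shift (-1.8,+0.9) and lower straight down along the world vertical.

Call:
servo_tool(series=[[0,0,0,0.0009,-0.0017,0.0007,-1],[0,0,0,0,0.0076,0.0185,-1],[0,0,0,0,0.0076,0.0185,-1],[0,0,0,0,0.0038,0.0092,-1],[0,0,0,0,0.0019,0.0046,-1],[0,0,0,0,0,0,-1],[0,0,0,0,0,0,-1]])

```text
clock: 15.87
position: [464.0, 56.6, 77.3]
eef_rot: [[0.003, 0.925, -0.379], [1.0, -0.003, 0.001], [0.0, -0.379, -0.925]]
wrist_force: [1.0, 0.6, -0.4]
opening: 55.4
```

```bash
cat >> h.py <<'E'
def bore(c,kind,zoff=4.7):
    t=r.get_state()['position']; P=cloud(c); hsv=cv2.cvtColor(c['color'],cv2.COLOR_BGR2HSV)
    m=cv2.inRange(hsv,*(((0,100,40),(12,255,255)) if kind=="red" else ((14,80,80),(32,255,255))))
    m[(abs(P[...,2]-t[2]-4)>12)|(np.hypot(P[...,0]-t[0],P[...,1]-t[1])>45)]=0
    ks,h=cv2.findContours(m,cv2.RETR_CCOMP,cv2.CHAIN_APPROX_NONE)
    for k,hh in zip(ks,h[0]):
        if len(k)>30:
            q=onz(c,k[:,0],t[2]+zoff)[:,:2]; print('hole' if hh[3]>=0 else 'outer',[x.round(1) for x in circ(q)],cv2.minEnclosingCircle(q.astype(np.float32)))
E
python3 -c "
from h import *
go(466,56); c=cap('wrist'); bore(c,'gold'); held(c,'gold',r.get_state()['position'][2]+2)
for k,v in hub(c,(466,56)).items(): print(k,v[0],v[-2:])"
```

```text
15.87 [464.   56.6  77.3] yaw 89.8 need tool [-0.5  1.9 -0.8] F [ 1.   0.6 -0.4] open 55.4
outer [array([465.6,  56.1]), np.float64(11.1)] ((465.6137390136719, 56.05388641357422), 11.430870056152344)
outer [array([465.4,  56. ]), np.float64(26.1)] ((466.9732360839844, 56.00102233886719), 27.31753158569336)
hole [array([466.7,  56.1]), np.float64(16.4)] ((466.7275695800781, 56.020477294921875), 16.759233474731445)
gold circ [465.5  56. ] 26.4 enc [467.1  56. ] 27.7 off TCP [ 3.  -0.6] z [-3.3  2.8  9.3] plane [ 0.009 -0.019  2.902]
nest 1665 (((462.8428649902344, 56.30659484863281), (76.03189849853516, 69.77981567382812), 85.92232513427734), ((463.61962890625, 55.839683532714844), 50.720584869384766))
flange 784 (((462.8111572265625, 55.95919418334961), (65.80760955810547, 61.36563491821289), 89.2625503540039), ((465.9883117675781, 55.96156692504883), 35.114444732666016))
pilot64 120 (array([466.09369348,  56.03579166]), np.float64(13.283432941814526))
pilot69 180 (array([466.14286623,  56.02738413]), np.float64(12.555483481791828))
pilot74 152 (array([465.984051  ,  56.04209493]), np.float64(11.091417097564472))
pilot79 2717 (array([465.74122035,  55.93503038]), np.float64(20.179096662759513))
pilot84 894 (array([466.83532542,  53.57551595]), np.float64(14.00445323008291))
```

Call:
servo_tool(series=[[0,0,0,0,0.0012,0.0049,-1],[0,0,0,0,0.0019,0.0046,-1],[0,0,0,0,0.0019,0.0046,-1],[0,0,0,0,0.0011,0.0028,-1],[0,0,0,0,0,0,-1],[0,0,0,0,0,0,-1]])

```text
clock: 16.42
position: [462.8, 56.5, 58.5]
eef_rot: [[0.003, 0.925, -0.381], [1.0, -0.003, 0.001], [0.0, -0.381, -0.925]]
wrist_force: [0.4, -0.1, -0.6]
opening: 55.2
```

```bash
python3 -c "
from h import *
go(466,56); c=cap('wrist'); bore(c,'gold'); held(c,'gold',r.get_state()['position'][2]+2); onhub(c,(466,56),'gold')"
```

```text
16.42 [462.8  56.5  58.5] yaw 89.8 need tool [-0.5  2.9 -1.2] F [ 0.4 -0.1 -0.6] open 55.2
outer [array([466.5,  56.1]), np.float64(12.5)] ((466.5203552246094, 56.08143615722656), 12.913239479064941)
hole [array([466.6,  56.1]), np.float64(12.2)] ((466.4745178222656, 56.12247848510742), 12.7003755569458)
outer [array([464.3,  56.1]), np.float64(26.0)] ((466.03570556640625, 56.01469421386719), 27.38410758972168)
hole [array([466. ,  56.2]), np.float64(16.4)] ((466.1131591796875, 56.290157318115234), 16.91044807434082)
gold circ [464.4  56.1] 26.4 enc [466.1  56. ] 27.8 off TCP [ 3.2 -0.5] z [-0.   2.8 12.8] plane [ 0.01  -0.021  3.04 ]
gold 3671 z [58.6 61.5 63.6] circle ((466.6152648925781, 56.39960479736328), 28.41259002685547)
tilt mm/mm [ 7.0000e-03 -2.1000e-02  6.1349e+01]
```

Call:
servo_tool(series=[[0,0,0,0,0.0009,0.0021,-1],[0,0,0,0,0,0,-1],[0,0,0,0,0,0,0.3],[0,0,0,0,0,0,0.4],[0,0,0,0,0,0,0.5],[0,0,0,0,0,0,0.5],[0,0,0,0,0,0,0.5]])

```text
clock: 17.05
position: [463.0, 56.5, 56.5]
eef_rot: [[0.003, 0.925, -0.38], [1.0, -0.003, 0.001], [0.0, -0.38, -0.925]]
wrist_force: [0.3, -0.3, 0.1]
opening: 69.8
```

Call:
servo_tool(series=[[0,0,0,0,-0.0038,-0.0093,0.6],[0,0,0,0,-0.0095,-0.023,0.8],[0,0,0,0,-0.0114,-0.028,1],[0,0,0,0,-0.0038,-0.0093,1],[-0.1,0,0,0,0,0,1],[-0.1,0,0,0,0,0,1],[-0.1,0,0,0,0,0,1],[-0.09,0,0,0,0,0,1]])

```text
clock: 17.72
position: [463.1, 56.5, 132.3]
eef_rot: [[0.003, 1.0, 0.006], [1.0, -0.003, 0.0], [0.0, 0.006, -1.0]]
wrist_force: [0.1, -0.3, -0.2]
opening: 93.2
```

Call:
servo_tool(series=[[0,0,0,0,0,0,1],[0,0,0,0,0,0,1]])

```text
clock: 17.88
position: [462.6, 56.6, 132.2]
eef_rot: [[0.003, 1.0, -0.001], [1.0, -0.003, 0.0], [0.0, -0.001, -1.0]]
wrist_force: [0.3, -0.8, 0.2]
opening: 93.0
```

```bash
python3 -c "
from h import *
go(436.4,408.2); print(r.get_state()['eef_rot'].round(3).tolist()); c=cap('wrist','w9'); onhub(c,(466,56),'gold');onhub(c,(466,56),'red'); cv2.imwrite('pics/w9.png',c['color'][110:310,200:450])"
```

```text
17.88 [462.6  56.6 132.2] yaw 89.8 need tool [351.6 -27.2   0. ] F [ 0.3 -0.8  0.2] open 93.0
[[0.003, 1.0, -0.001], [1.0, -0.003, 0.0], [0.0, -0.001, -1.0]]
gold 1981 z [54.4 59.1 61.2] circle ((466.7580871582031, 57.839866638183594), 29.549631118774414)
tilt mm/mm [ 5.0000e-03 -5.0000e-03  5.8959e+01]
red 18 z [47.6 52.4 57.5] circle ((468.10394287109375, 55.633087158203125), 16.04081916809082)
tilt mm/mm [ 0.151  0.152 53.464]
```

View pics/w9.png

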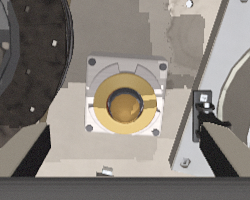

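The spring is flat on the ring on hub_large (tilt ≈0.005, top ≈60–61), so that hub is done. Next is the small friction ring, going over the rear stack at z≈235.

Call:
servo_tool(series=[[0,0,0,0,0,-0.036,1],[0,0,0,0,0,-0.036,1],[0,0,0,0,0,-0.033,1],[0,0,0,-0.034,0.013,0,1],[0,0,0,-0.034,0.013,0,1],[0,0,0,-0.034,0.013,0,1],[0,0,0,-0.034,0.013,0,1],[0,0,0,-0.034,0.013,0,1]])

```text
clock: 18.6
position: [528.5, -115.7, 236.6]
eef_rot: [[0.003, 1.0, -0.002], [1.0, -0.003, 0.001], [0.001, -0.002, -1.0]]
wrist_force: [0.8, 1.1, -0.3]
opening: 92.7
```

Call:
servo_tool(series=[[0,0,0,-0.034,0.013,0,1],[0,0,0,-0.034,0.013,0,1],[0,0,0,-0.034,0.013,0,1],[0,0,0,-0.034,0.013,0,1],[0,0,0,-0.034,0.013,0,1],[0,0,0,-0.034,0.013,0,1],[0,0,0,-0.034,0.013,0,1],[0,0,0,-0.015,0.003,0.01,1]])

```text
clock: 19.27
position: [622.2, -371.3, 227.0]
eef_rot: [[0.005, 1.0, 0.0], [1.0, -0.005, -0.001], [-0.001, 0.0, -1.0]]
wrist_force: [0.3, 1.3, 0.2]
opening: 92.5
```

Call:
servo_tool(series=[[0,0,0,0,0,0.03,1],[0,0,0,0,0,0.03,1],[0,0,0,0,0,0.03,1],[0,0,0,0,0,0,1],[0,0,0,0,0,0,1]])

```text
clock: 19.68
position: [620.6, -366.8, 135.3]
eef_rot: [[0.003, 1.0, -0.004], [1.0, -0.003, 0.002], [0.002, -0.004, -1.0]]
wrist_force: [0.3, 0.6, 1.2]
opening: 92.7
```

```bash
python3 -c "
from h import *
go(622,-365); c=cap('wrist','w10'); np.savez('pics/w10.npz',**c)
for x in ring(c,'red',6,(622,-356)): print(x[2:])
for k,v in hub(c,(446.5,-282)).items(): print(k,v[0],v[-2:])
P=cloud(c); q=P[(P[...,2]>88)&(P[...,2]<208)&(P[...,1]<-200)]; q=q[(abs(q[:,0]-622)<45)]; print('rear stack min y near x', q[:,1].min() if len(q) else None)
q=P[(P[...,2]>10)&(P[...,2]<60)&(np.hypot(P[...,0]-622,P[...,1]+356)<90)]; print(q.min(0),q.max(0)) if len(q) else 0
"
```

```text
19.68 [ 620.6 -366.8  135.3] yaw 89.8 need tool [ 1.8  1.4 -0. ] F [0.3 0.6 1.2] open 92.7
((array([ 624.73690384, -351.28447848]), np.float64(21.512663948654566)), ((624.7522583007812, -351.124755859375), 22.132274627685547), array([319, 179], dtype=int32), array([360, 219], dtype=int32))
nest 2714 (((461.9115295410156, -287.3110656738281), (76.28435516357422, 45.04924774169922), 71.86695861816406), ((460.7099914550781, -286.89959716796875), 43.03190994262695))
flange 1335 (((465.4873352050781, -284.3624267578125), (51.47604751586914, 20.925458908081055), 89.734375), ((459.6361999511719, -284.3352966308594), 25.9129638671875))
rear stack min y near x -431.2632448000362
[ 532.78119583 -380.10165477   10.0116678 ] [ 711.27695812 -266.06043242   59.99359679]
```

View pics/w10.png

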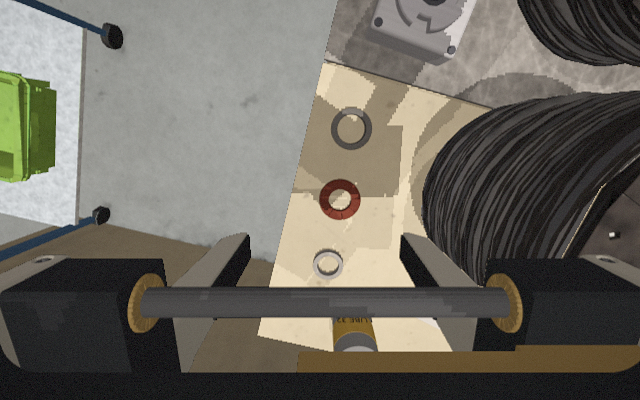

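w10 shows the small red ring at (340,199), about (624.7,-351.2), the spacers at (351,128) and (328,264), and the rear stack's wall to the right from column 423. I'll get the stack's wall line and the table edge for clearance.

```bash
python3 -c "
from h import *
c=dict(np.load('pics/w10.npz')); P=cloud(c)
for lo,hi in((20,60),(60,88),(88,126)):
  q=P[(P[...,2]>lo)&(P[...,2]<hi)&(P[...,1]<-200)&(P[...,0]>530)&(P[...,0]<680)]
  print(lo,[(x,round(float(np.percentile(q[abs(q[:,0]-x)<6][:,1],1)),1)) for x in range(560,670,15) if (abs(q[:,0]-x)<6).sum()>10])
q=P[abs(P[...,2])<6]; print('table edge',[(x,round(float(np.percentile(q[abs(q[:,0]-x)<5][:,1],1)),1)) for x in (590,610,625,640,655)])
for u,v in((351,108),(351,148),(328,250)): print(P[v,u].round(1))
"
```

```text
20 [(560, -249.2), (575, -259.2), (590, -264.8), (605, -268.7), (620, -269.7), (635, -269.4), (650, -267.6)]
60 [(560, -247.6), (575, -256.5), (590, -262.5), (605, -265.9), (620, -267.6), (635, -267.2), (650, -264.9)]
88 [(560, -245.6), (575, -255.9), (590, -262.2), (605, -265.9), (620, -267.4), (635, -267.1), (650, -265.8)]
table edge [(590, -393.8), (610, -399.6), (625, -404.2), (640, -408.0), (655, -411.9)]
[ 532.9 -341.6   13.4]
[ 570.5 -340.8   12.9]
[ 682.7 -363.3    6.1]
```

Call:
servo_tool(series=[[0,0,0,0.0008,0.004,0.01,1],[0,0,0,0,0,0.03,1],[0,0,0,0,0,0.03,1],[0,0,0,0,0,0.025,1],[0,0,0,0,0,0.015,1],[0,0,0,0,0,0.01,1],[0,0,0,0,0,0,1],[0,0,0,0,0,0,1]])

```text
clock: 20.4
position: [625.6, -366.5, 17.9]
eef_rot: [[0.003, 1.0, 0.001], [1.0, -0.003, -0.001], [-0.001, 0.001, -1.0]]
wrist_force: [0.7, 0.1, 1.5]
opening: 92.7
```

```bash
python3 -c "
from h import *
go(624.7,-366); c=cap('wrist'); [print(x[2:4]) for x in ring(c,'red',6,(622,-356))]"
```

```text
20.4 [ 625.6 -366.5   17.9] yaw 89.8 need tool [ 0.5 -0.9 -0. ] F [0.7 0.1 1.5] open 92.7
((array([ 624.41370979, -351.16356375]), np.float64(21.954545243985404)), ((624.472412109375, -351.16058349609375), 22.67196273803711))
```

Call:
servo_tool(series=[[0,0,0,0,-0.001,0.008,1],[0,0,0,0,0,0.005,1],[0,0,0,0,0,0.0025,1],[0,0,0,0,0,0,1],[0,0,0,0,0,0,0.6],[0,0,0,0,0,0,0.3],[0,0,0,0,0,0,0.1],[0,0,0,0,0,0,-1]], squeeze=20)

```text
clock: 21.12
position: [624.0, -366.1, 1.4]
eef_rot: [[0.003, 1.0, 0.0], [1.0, -0.003, -0.0], [-0.0, 0.0, -1.0]]
wrist_force: [0.1, -0.1, -0.8]
opening: 70.9
```

Call:
servo_tool(series=[[0,0,0,0,0,0,-1],[0,0,0,0,0,0,-1],[0,0,0,0,0,0,-1],[0,0,0,0,0,0,-1]])

```text
clock: 21.45
position: [623.9, -366.1, 1.2]
eef_rot: [[0.003, 1.0, 0.0], [1.0, -0.003, 0.0], [0.0, 0.0, -1.0]]
wrist_force: [-0.4, 0.2, 1.1]
opening: 44.5
```

Call:
servo_tool(series=[[0,0,0,0,0,0,-1],[0,0,0,0,0,-0.003,-1],[0,0,0,0,0,-0.01,-1],[0,0,0,0,0,-0.025,-1],[0,0,0,0,0,-0.035,-1],[0,0,0,0,0,-0.035,-1],[0,0,0,0,0,-0.022,-1],[0,0,0,0,0,0,-1]])

```text
clock: 22.12
position: [626.0, -367.6, 138.4]
eef_rot: [[0.003, 1.0, 0.008], [1.0, -0.003, -0.005], [-0.005, 0.008, -1.0]]
wrist_force: [0.6, 0.1, 0.6]
opening: 43.3
```

Call:
servo_tool(series=[[0,0,0,0.016,-0.034,0,-1],[0,0,0,0.016,-0.034,0,-1],[0,0,0,0.016,-0.034,0,-1],[0,0,0,0.016,-0.034,0,-1],[0,0,0,0.016,-0.034,0,-1],[0,0,0,0.004,-0.008,0,-1],[0,0,0,0,0,0,-1],[0,0,0,0,0,0,-1]])

```text
clock: 22.78
position: [446.7, -282.1, 131.7]
eef_rot: [[0.003, 1.0, 0.001], [1.0, -0.003, -0.001], [-0.001, 0.001, -1.0]]
wrist_force: [-1.0, 0.2, -0.6]
opening: 43.2
```

```bash
python3 -c "
from h import *
go(446.5,-282); c=cap('wrist'); cv2.imwrite('pics/w11.png',c['color'][150:320,200:460]); z=r.get_state()['position'][2]; held(c,'red',z+5); bore(c,'red',5)
for k,v in hub(c,(446.5,-282)).items(): print(k,v[0],v[-2:])"
```

```text
22.78 [ 446.7 -282.1  131.7] yaw 89.8 need tool [ 0.1 -0.2 -0. ] F [-1.   0.2 -0.6] open 43.2
red circ [ 447.6 -282.5] 22.0 enc [ 447.3 -282.7] 22.8 off TCP [ 0.2 -0.4] z [2.8 6.4 7.7] plane [-0.000e+00 -3.000e-03  6.252e+00]
outer [array([ 447.6, -282.5]), np.float64(22.0)] ((447.3414306640625, -282.6958312988281), 22.809179306030273)
hole [array([ 446.9, -282.4]), np.float64(11.6)] ((446.6276550292969, -282.3288269042969), 12.315546035766602)
nest 2938 (((446.34246826171875, -281.98504638671875), (76.02176666259766, 75.68900299072266), 71.31330108642578), ((445.417724609375, -282.247314453125), 51.722862243652344))
flange 1581 (((446.49432373046875, -281.8897399902344), (55.05605697631836, 55.612709045410156), 71.71192932128906), ((446.55328369140625, -281.9394226074219), 29.111995697021484))
pilot64 59 (array([ 446.25957204, -282.03624366]), np.float64(8.757706086233409))
pilot69 65 (array([ 446.27800201, -281.98288954]), np.float64(7.857785729211475))
pilot74 42 (array([ 446.41935065, -282.03410751]), np.float64(7.257385969163957))
pilot79 47 (array([ 446.12787446, -282.14113882]), np.float64(6.104577080753527))
```

The ring is level, with its bore at (446.8,-282.4) and the pilot at (446.3,-282.0). I'll shift (-0.5,+0.4) and lower.

Call:
servo_tool(series=[[0,0,0,0.0004,-0.0005,0.02,-1],[0,0,0,0,0,0.02,-1],[0,0,0,0,0,0.01,-1],[0,0,0,0,0,0.008,-1],[0,0,0,0,0,0.005,-1],[0,0,0,0,0,0,-1],[0,0,0,0,0,0,-1]])

```text
clock: 23.42
position: [446.0, -281.5, 68.5]
eef_rot: [[0.003, 1.0, 0.0], [1.0, -0.003, -0.0], [-0.0, 0.0, -1.0]]
wrist_force: [-0.1, 0.5, -0.7]
opening: 43.3
```

Call:
servo_tool(series=[[0,0,0,0,0,0.005,-1],[0,0,0,0,0,0.005,-1],[0,0,0,0,0,0.004,-1],[0,0,0,0,0,0.002,-1],[0,0,0,0,0,0,-1],[0,0,0,0,0,0,-1]])

```text
clock: 23.92
position: [445.6, -281.2, 52.1]
eef_rot: [[0.003, 1.0, -0.0], [1.0, -0.003, 0.0], [0.0, -0.0, -1.0]]
wrist_force: [-0.1, -1.0, -0.0]
opening: 43.3
```

Call:
servo_tool(series=[[0,0,0,0,0,0.002,-1],[0,0,0,0,0,0.0015,-1],[0,0,0,0,0,0,-1],[0,0,0,0,0,0,0.15],[0,0,0,0,0,0,0.25],[0,0,0,0,0,0,0.3],[0,0,0,0,0,0,0.3],[0,0,0,0,0,0,0.3]])

```text
clock: 24.58
position: [445.6, -281.2, 48.7]
eef_rot: [[0.003, 1.0, 0.0], [1.0, -0.003, -0.0], [-0.0, 0.0, -1.0]]
wrist_force: [0.2, -0.1, -0.4]
opening: 60.4
```

Call:
servo_tool(series=[[0,0,0,0,0,-0.01,0.4],[0,0,0,0,0,-0.03,0.7],[0,0,0,0,0,-0.03,0.8],[0,0,0,0,0,-0.015,1],[0,0,0,0,0,0,1],[0,0,0,0,0,0,1]])

```text
clock: 25.08
position: [445.9, -281.4, 134.6]
eef_rot: [[0.003, 1.0, 0.001], [1.0, -0.003, -0.001], [-0.001, 0.001, -1.0]]
wrist_force: [-0.0, 0.0, -0.9]
opening: 91.2
```

```bash
python3 -c "
from h import *
go(436.4,408.2); c=cap('wrist','w12'); onhub(c,(446.3,-282),'red')"
```

```text
25.08 [ 445.9 -281.4  134.6] yaw 89.8 need tool [689.6 -11.4  -0.8] F [-0.   0.  -0.9] open 91.2
red 1155 z [51.2 53.5 54.9] circle ((446.0587158203125, -281.3953857421875), 22.070209503173828)
tilt mm/mm [-0.0000e+00  1.0000e-03  5.3405e+01]
```

The small ring is flat on hub_small (top 53.4, no tilt). Now across to the small spring at z≈235.

Call:
servo_tool(series=[[0,0,0,0,0,-0.036,1],[0,0,0,0,0,-0.036,1],[0,0,0,0.02,0,-0.03,1],[0,0,0,0.038,0,0,1],[0,0,0,0.038,0,0,1],[0,0,0,0.038,0,0,1],[0,0,0,0.038,0,0,1],[0,0,0,0.038,0,0,1]])

```text
clock: 25.8
position: [445.3, -69.4, 234.5]
eef_rot: [[0.003, 1.0, -0.002], [1.0, -0.003, 0.001], [0.001, -0.002, -1.0]]
wrist_force: [0.9, 0.6, 0.2]
opening: 92.9
```

Call:
servo_tool(series=[[0,0,0,0.038,0,0,1],[0,0,0,0.038,0,0,1],[0,0,0,0.038,0,0,1],[0,0,0,0.038,0,0,1],[0,0,0,0.038,0,0,1],[0,0,0,0.038,0,0,1],[0,0,0,0.038,0,0,1],[0,0,0,0.038,0,0,1]])

```text
clock: 26.47
position: [446.2, 234.6, 234.4]
eef_rot: [[0.003, 1.0, -0.002], [1.0, -0.003, -0.001], [-0.001, -0.002, -1.0]]
wrist_force: [0.2, 0.1, -0.1]
opening: 93.0
```

Call:
servo_tool(series=[[0,0,0,0.038,-0.003,0,1],[0,0,0,0.038,-0.003,0,1],[0,0,0,0.038,-0.003,0,1],[0,0,0,0.038,-0.002,0,1],[0,0,0,0.024,0,0,1],[0,0,0,0,0,0,1],[0,0,0,0,0,0,1]])

```text
clock: 27.05
position: [435.8, 409.2, 233.8]
eef_rot: [[0.001, 1.0, -0.002], [1.0, -0.001, -0.002], [-0.002, -0.002, -1.0]]
wrist_force: [0.3, -0.8, 0.3]
opening: 92.7
```

```bash
python3 -c "
from h import *
go(436.4,408.2); c=cap('wrist','w13'); np.savez('pics/w13.npz',**c)
for x in ring(c,'gold',4,(436,408)): print(x[2:])
P=cloud(c);P=P[(P[...,2]<220)]
xs=range(370,520,15); print('      '+' '.join(f'{a:3d}' for a in xs))
for yy in range(540,280,-15):
    L=[]
    for xx in xs:
        k=P[(abs(P[:,0]-xx)<8)&(abs(P[:,1]-yy)<8),2]; L.append(f'{np.percentile(k,95):3.0f}' if len(k)>3 else '  .')
    print(f'{yy:5d} '+' '.join(L))
"
```

```text
27.05 [435.8 409.2 233.8] yaw 89.9 need tool [-1.   0.6  0. ] F [ 0.3 -0.8  0.3] open 92.7
((array([436.71570447, 408.49799522]), np.float64(21.258821659547177)), ((436.555419921875, 408.54498291015625), 22.0323486328125), array([310, 164], dtype=int32), array([340, 194], dtype=int32))
      370 385 400 415 430 445 460 475 490 505
  540 -797 -798 -797 -796 -796 -796  12  14   2   2
  525 -797 -798 -796 -797 -797   1  54  60  53   2
  510 -795 -796 -797 -216 -224   1  50  59  14   1
  495 -796 -796 -797 -215 -235   1   2  13  72  73
  480 -796 -795 -795 -215 -242   1   1   2  74  74
  465 -797 -796 -796 -216   1   1   1   1  74  74
  450 -797 -794 -215 -218   1   1   2   2  74  74
  435 -798 -796 -216 -233   4   3   2   2  73  74
  420 -796 -798 -797   7   8   8   5   2  73  74
  405 -795 -798 -796   7   8   8   6   2  62  74
  390 -797 -798 -276   5   8   8   2  53  61  74
  375 -796 -215 -235   1   1   2   2  61  61  64
  360 -798 -215   1  23  22   2   2  39   2  63
  345 -217 -216   4  24  24  25  55  33  29   2
  330 -215 -231  23  24  31  79  81  81  33  24
  315 -215 -235  24  25  30  80  94 100  74  41
  300 -264   1  24  25  97 100 102 102 102  38
  285 -797  21  25  96 101 102 102 102 125 114
```

View pics/w13.png

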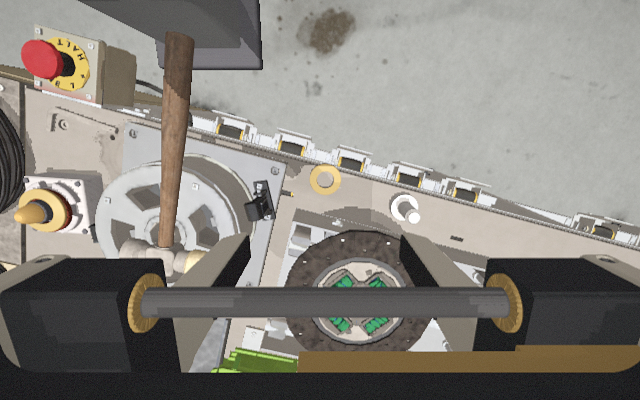

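w13 shows the small spring at (325,179), about (436.6,408.5). The table edge runs past it above and the machine is to the left, up to ~100 mm high at y<322. I'll place the TCP 13 mm to +y with ~78 mm opening, so body and fingers clear, then descend.

Call:
servo_tool(series=[[0,0,0,0.0125,0.001,0.02,0.68],[0,0,0,0,0,0.038,0.68],[0,0,0,0,0,0.038,0.68],[0,0,0,0,0,0.038,0.68],[0,0,0,0,0,0.038,0.68],[0,0,0,0,0,0.025,0.68],[0,0,0,0,0,0.01,0.68],[0,0,0,0,0,0,0.68]])

```text
clock: 27.77
position: [436.9, 419.4, 26.6]
eef_rot: [[0.004, 1.0, -0.003], [1.0, -0.004, -0.003], [-0.003, -0.003, -1.0]]
wrist_force: [0.2, 0.2, 0.6]
opening: 78.0
```

Call:
servo_tool(series=[[0,0,0,0,0,0,0.68],[0,0,0,0,0,0,0.68]])

```text
clock: 27.93
position: [438.6, 421.7, 30.7]
eef_rot: [[0.003, 1.0, 0.002], [1.0, -0.003, 0.002], [0.002, 0.002, -1.0]]
wrist_force: [0.2, -0.0, -0.1]
opening: 78.3
```

```bash
python3 -c "
from h import *
go(436.6,421.5); c=cap('wrist','w14')
for x in ring(c,'gold',4,(436,408)): print(x[2:])"
```

```text
27.93 [438.6 421.7  30.7] yaw 89.8 need tool [-0.2 -2.  -0. ] F [ 0.2 -0.  -0.1] open 78.3
((array([436.77386688, 408.739218  ]), np.float64(21.735843231699704)), ((436.7104797363281, 408.61163330078125), 22.309431076049805), array([276, 198], dtype=int32), array([337, 255], dtype=int32))
```

Call:
servo_tool(series=[[0,0,0,0,-0.0018,0.008,0.68],[0,0,0,0,0,0.008,0.68],[0,0,0,0,0,0.005,0.68],[0,0,0,0,0,0.003,0.68],[0,0,0,0,0,0,0.68],[0,0,0,0,0,0,0.68],[0,0,0,0,0,0,0.68]], squeeze=20)

```text
clock: 28.57
position: [435.9, 421.4, 4.8]
eef_rot: [[0.003, 1.0, 0.0], [1.0, -0.003, 0.0], [0.0, 0.0, -1.0]]
wrist_force: [-0.4, -0.1, -0.0]
opening: 78.1
```

```bash
python3 -c "
from h import *
go(436.7,421.5)"
```

```text
28.57 [435.9 421.4   4.8] yaw 89.8 need tool [0.1 0.8 0. ] F [-0.4 -0.1 -0. ] open 78.1
```

Call:
servo_tool(series=[[0,0,0,0,0.0008,0.002,0.68],[0,0,0,0,0,0.0012,0.68],[0,0,0,0,0,0,0.5],[0,0,0,0,0,0,0.3],[0,0,0,0,0,0,0.2],[0,0,0,0,0,0,0.1],[0,0,0,0,0,0,0.05],[0,0,0,0,0,0,-1]], squeeze=15)

```text
clock: 29.23
position: [436.6, 421.3, 1.5]
eef_rot: [[0.003, 1.0, -0.0], [1.0, -0.003, -0.0], [-0.0, -0.0, -1.0]]
wrist_force: [0.4, 0.8, -0.8]
opening: 46.2
```

Call:
servo_tool(series=[[0,0,0,0,0,0,-1],[0,0,0,0,0,0,-1],[0,0,0,0,0,0,-1],[0,0,0,0,0,0,-1]])

```text
clock: 29.57
position: [436.6, 421.3, 1.5]
eef_rot: [[0.003, 1.0, 0.0], [1.0, -0.003, 0.0], [0.0, 0.0, -1.0]]
wrist_force: [-0.2, -0.1, -0.7]
opening: 43.6
```

```bash
python3 -c "
from h import *
go(436.7,421.5); c=cap('wrist'); held(c,'gold',4)"
```

```text
29.57 [436.6 421.3   1.5] yaw 89.8 need tool [0.2 0.1 0. ] F [-0.2 -0.1 -0.7] open 43.6
gold circ [436.7 420.9] 21.9 enc [436.7 420.8] 22.3 off TCP [ 0.1 -0.5] z [1.9 4.6 6.7] plane [ 4.000e-03 -3.000e-03  4.514e+00]
```

Gripped level and centred. Lift and carry it back over to hub_small.

Call:
servo_tool(series=[[0,0,0,0,0,-0.003,-1],[0,0,0,0,0,-0.01,-1],[0,0,0,0,0,-0.025,-1],[0,0,0,0,0,-0.035,-1],[0,0,0,0,0,-0.04,-1],[0,0,0,0,0,-0.04,-1],[0,0,0,0,0,-0.03,-1],[0,0,0,-0.015,0,-0.02,-1]])

```text
clock: 30.28
position: [437.1, 408.1, 209.2]
eef_rot: [[0.002, 1.0, 0.004], [1.0, -0.002, 0.004], [0.004, 0.004, -1.0]]
wrist_force: [0.7, 0.0, -0.3]
opening: 43.4
```

Call:
servo_tool(series=[[0,0,0,-0.03,0.001,0,-1],[0,0,0,-0.038,0.001,0,-1],[0,0,0,-0.038,0.001,0,-1],[0,0,0,-0.038,0.001,0,-1],[0,0,0,-0.038,0.001,0,-1],[0,0,0,-0.038,0.001,0,-1],[0,0,0,-0.038,0.001,0,-1],[0,0,0,-0.038,0.001,0,-1]])

```text
clock: 30.95
position: [443.4, 108.6, 205.4]
eef_rot: [[0.002, 1.0, 0.001], [1.0, -0.002, 0.0], [0.0, 0.001, -1.0]]
wrist_force: [0.9, 0.1, -0.8]
opening: 43.7
```

Call:
servo_tool(series=[[0,0,0,-0.038,0,0,-1],[0,0,0,-0.038,0,0,-1],[0,0,0,-0.038,0,0,-1],[0,0,0,-0.038,0,0,-1],[0,0,0,-0.038,0,0,-1],[0,0,0,-0.038,0,0,-1],[0,0,0,-0.038,0,0,-1],[0,0,0,-0.038,0,0,-1]])

```text
clock: 31.62
position: [442.4, -195.6, 205.5]
eef_rot: [[0.003, 1.0, 0.001], [1.0, -0.003, -0.001], [-0.001, 0.001, -1.0]]
wrist_force: [0.8, 0.5, -0.5]
opening: 43.5
```

Call:
servo_tool(series=[[0,0,0,-0.038,0,0,-1],[0,0,0,-0.03,0,0,-1],[0,0,0,-0.018,0,0.01,-1],[0,0,0,0,0,0.03,-1],[0,0,0,0,0,0.03,-1],[0,0,0,0,0,0.02,-1],[0,0,0,0,0,0,-1],[0,0,0,0,0,0,-1]])

```text
clock: 32.28
position: [442.5, -279.6, 114.9]
eef_rot: [[0.003, 1.0, -0.001], [1.0, -0.003, 0.001], [0.001, -0.001, -1.0]]
wrist_force: [0.2, 0.4, -0.0]
opening: 43.7
```

```bash
python3 -c "
from h import *
go(446.3,-282); c=cap('wrist','w15'); np.savez('pics/w15.npz',**c); z=r.get_state()['position'][2]; held(c,'gold',z+3); bore(c,'gold',5)
for k,v in hub(c,(446.3,-282)).items(): print(k,v[0],v[-2:])"
```

```text
32.28 [ 442.5 -279.6  114.9] yaw 89.8 need tool [-2.4  3.8 -0. ] F [ 0.2  0.4 -0. ] open 43.7
gold circ [ 441.8 -280. ] 21.7 enc [ 441.7 -280.1] 22.2 off TCP [-1.4 -0.1] z [1.1 3.6 5.7] plane [ 0.011 -0.     3.628]
outer [array([ 440.9, -280. ]), np.float64(21.4)] ((440.8175354003906, -280.1035461425781), 21.937986373901367)
hole [array([ 441.9, -280. ]), np.float64(11.8)] ((441.6301574707031, -280.0033874511719), 12.535852432250977)
nest 3074 (((446.38665771484375, -281.9566345214844), (75.95550537109375, 75.7263412475586), 71.40434265136719), ((444.76971435546875, -282.064697265625), 50.95878219604492))
flange 779 (((444.55999755859375, -282.7239685058594), (54.36701202392578, 54.04638671875), 63.06739807128906), ((446.5439453125, -281.9456787109375), 29.079275131225586))
pilot84 63 (array([ 447.45845586, -281.90812033]), np.float64(3.6777302263339555))
```

Call:
servo_tool(series=[[0,0,0,-0.002,0.0046,0,-1],[0,0,0,0,0,0.006,-1],[0,0,0,0,0,0.006,-1],[0,0,0,0,0,0,-1],[0,0,0,0,0,0,-1],[0,0,0,0,0,0,-1]])

```text
clock: 32.83
position: [447.2, -281.7, 102.6]
eef_rot: [[0.003, 1.0, -0.0], [1.0, -0.003, 0.0], [0.0, -0.0, -1.0]]
wrist_force: [-0.4, 0.7, 0.1]
opening: 43.7
```

```bash
python3 -c "
from h import *
go(446.3,-282); c=cap('wrist'); z=r.get_state()['position'][2]; held(c,'gold',z+3); bore(c,'gold',5)
for k,v in hub(c,(446.3,-282)).items(): print(k,v[0],v[-2:])"
```

```text
32.83 [ 447.2 -281.7  102.6] yaw 89.8 need tool [-0.3 -0.9  0. ] F [-0.4  0.7  0.1] open 43.7
gold circ [ 446.9 -282.1] 21.8 enc [ 446.8 -282.2] 22.3 off TCP [-0.5 -0.4] z [1.9 4.5 6.6] plane [ 0.013 -0.     4.491]
outer [array([ 446. , -282.1]), np.float64(21.5)] ((445.8917236328125, -282.1902160644531), 22.062536239624023)
hole [array([ 446.9, -282. ]), np.float64(11.9)] ((446.7057800292969, -282.0837707519531), 12.603462219238281)
nest 3411 (((446.25811767578125, -281.88043212890625), (76.0638656616211, 75.41942596435547), 71.4175796508789), ((444.4522399902344, -281.65399169921875), 50.9080924987793))
flange 868 (((446.6498107910156, -281.72076416015625), (55.5450325012207, 55.61049270629883), 73.27562713623047), ((446.5632629394531, -282.039306640625), 29.06122589111328))
pilot84 78 (array([ 447.40340467, -282.06573356]), np.float64(3.5597486496839084))
```

Aligned to within 0.5 mm. Lowering over the pilot.

Call:
servo_tool(series=[[0,0,0,0,-0.0004,0.01,-1],[0,0,0,0,0,0.01,-1],[0,0,0,0,0,0.008,-1],[0,0,0,0,0,0.005,-1],[0,0,0,0,0,0.005,-1],[0,0,0,0,0,0.003,-1],[0,0,0,0,0,0,-1],[0,0,0,0,0,0,-1]])

```text
clock: 33.55
position: [446.9, -281.7, 61.5]
eef_rot: [[0.003, 1.0, -0.0], [1.0, -0.003, 0.0], [0.0, -0.0, -1.0]]
wrist_force: [-0.6, 0.3, 0.8]
opening: 43.4
```

```bash
python3 -c "
from h import *
go(446.3,-282); c=cap('wrist'); bore(c,'gold',5); onhub(c,(446.3,-282),'gold')"
```

```text
33.55 [ 446.9 -281.7   61.5] yaw 89.8 need tool [-0.3 -0.6  0. ] F [-0.6  0.3  0.8] open 43.4
outer [array([ 447.9, -281.8]), np.float64(7.3)] ((448.05645751953125, -281.70989990234375), 8.878090858459473)
outer [array([ 445.5, -282.1]), np.float64(21.5)] ((445.5016174316406, -281.95806884765625), 21.968406677246094)
hole [array([ 447.5, -282.2]), np.float64(12.0)] ((448.07086181640625, -282.2425231933594), 12.92336654663086)
gold 161 z [47.8 63.2 64. ] circle ((450.9283447265625, -281.74359130859375), 26.19361114501953)
tilt mm/mm [-6.7000e-02  7.0000e-03  6.1379e+01]
```

Call:
servo_tool(series=[[0,0,0,0,-0.0003,0.003,-1],[0,0,0,0,0,0.002,-1],[0,0,0,0,0,0.0015,-1],[0,0,0,0,0,0,-1],[0,0,0,0,0,0,-1]])

```text
clock: 34.02
position: [446.5, -281.7, 54.9]
eef_rot: [[0.003, 1.0, -0.0], [1.0, -0.003, 0.0], [0.0, -0.0, -1.0]]
wrist_force: [-0.6, -0.4, -0.8]
opening: 43.4
```

Call:
servo_tool(series=[[0,0,0,0,0,0,0.1],[0,0,0,0,0,0,0.2],[0,0,0,0,0,0,0.3],[0,0,0,0,0,0,0.3],[0,0,0,0,0,0,0.3],[0,0,0,0,0,-0.01,0.4],[0,0,0,0,0,-0.02,0.6],[0,0,0,0,0,-0.02,0.8]])

```text
clock: 34.68
position: [446.2, -281.5, 105.8]
eef_rot: [[0.003, 1.0, -0.001], [1.0, -0.003, 0.001], [0.001, -0.001, -1.0]]
wrist_force: [-0.6, 0.9, 0.0]
opening: 74.0
```

Call:
servo_tool(series=[[0,0,0,0,0,-0.03,1],[0,0,0,0,0,0,1],[0,0,0,0,0,0,1]])

```text
clock: 34.93
position: [447.2, -282.2, 136.8]
eef_rot: [[0.003, 1.0, 0.003], [1.0, -0.003, -0.002], [-0.002, 0.003, -1.0]]
wrist_force: [-0.3, 0.1, -0.7]
opening: 91.3
```

```bash
python3 -c "
from h import *
go(446.3,-282); c=cap('wrist'); cv2.imwrite('pics/w16.png',c['color'][110:310,200:450]); onhub(c,(446.3,-282),'gold')"
```

```text
34.93 [ 447.2 -282.2  136.8] yaw 89.8 need tool [ 0.2 -0.9 -0. ] F [-0.3  0.1 -0.7] open 91.3
gold 1301 z [53.4 59.  61.1] circle ((446.2392578125, -281.903564453125), 22.017486572265625)
tilt mm/mm [ 1.6000e-02 -4.0000e-03  5.8869e+01]
```

View pics/w16.png

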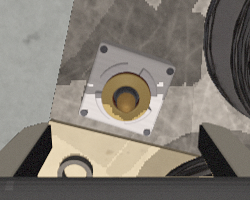

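It's flat on the ring, top ≈60–61 as on the other hub. I'll back off upward, check both hubs and the spacers once more, and hand in.

Call:
servo_tool(series=[[0,0,0,0,0,-0.03,1],[0,0,0,0,0,-0.035,1],[0,0,0,0,0,-0.035,1],[0,0,0,0,0,-0.02,1],[0,0,0,0,0,0,1],[0,0,0,0,0,0,1],[0,0,0,0,0,0,1],[0,0,0,0,0,0,1]])

```text
clock: 35.65
position: [445.9, -281.3, 253.1]
eef_rot: [[0.003, 1.0, -0.003], [1.0, -0.003, 0.002], [0.002, -0.003, -1.0]]
wrist_force: [-0.4, 1.2, -0.1]
opening: 92.8
```

```bash
python3 -c "
from h import *
go(446.3,-282)
for n,hs in (('scene',((466,56),(446.3,-282))),('wrist',((446.3,-282),))):
    c=cap(n)
    for h in hs: print(n,h); onhub(c,h,'gold')
c=cap('side'); P=cloud(c); print('spacers',P[275,410].round(),P[268,467].round()); c0=dict(np.load('pics/side0.npz')); d=cv2.absdiff(c['color'],c0['color']).max(2); print('diff at spacers',d[268:288,398:424].mean(),d[260:276,457:478].mean())
job.close_job()"
```

```text
35.65 [ 445.9 -281.3  253.1] yaw 89.8 need tool [-0.7  0.4 -0. ] F [-0.4  1.2 -0.1] open 92.8
scene (466, 56)
gold 172 z [47.5 57.3 62.5] circle ((465.2404479980469, 57.607627868652344), 30.701250076293945)
tilt mm/mm [2.7000e-02 1.6000e-02 5.6761e+01]
scene (446.3, -282)
gold 148 z [47.2 57.  63.2] circle ((445.30340576171875, -282.8070983886719), 22.174949645996094)
tilt mm/mm [5.3000e-02 5.7000e-02 5.7107e+01]
wrist (446.3, -282)
gold 643 z [52.  59.  61.4] circle ((446.49041748046875, -282.31854248046875), 22.04554557800293)
tilt mm/mm [ 1.5000e-02 -4.0000e-03  5.8792e+01]
spacers [ 562. -331.    6.] [ 703. -363.    1.]
diff at spacers 10.026923076923078 12.630952380952381
the job is handed in; nothing more can be done
```

Both hubs are fitted: each friction ring went on first and lies flat on its flange, with the disc spring of the same size flat on top, high side up. The job was handed in at about 36 s with the gripper clear.

**Last checks**
- **Friction rings:** checked right after each placing, both had their tops at about 53.4 mm (53 expected) and no measurable tilt.
- **Springs:** from the wrist camera, both had their tops at about 61 mm (60 expected). Slope was 0.005 on the large one and 0.015 on the small. Both centres were within about 2 mm of their hubs.
- **Scene camera:** from much farther away it gave coarser slopes of 0.03–0.06 for the springs. I trust the close wrist view more.
- **Spacers:** I never handled them. The side camera's readings look consistent with their being where they were, but that check was rough.

**What went wrong on the way:** the large spring was pulled against the large hub's nest corner as the fingers closed, with about 13 N of side load. It then sat tipped about 22° in the grip. I tilted the tool to level it before placing, and it went down without contact. Every other wrist force I read stayed under about 2 N.

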